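# Put a stuck wad of prints into the damp chamber

### The arm

A 6-joint arm with a two-finger parallel gripper is mounted at the origin on the work surface; the furniture and walls round the work are solid. World frame = base frame: x ahead of the robot, y to its left, z up, the work surface at z = 0. Lengths are in mm, angles in rad, forces in N, time in s.
With the tool pointing down it reaches from about 350 to 975 mm from the base axis. Payload 7.1 kg.
Tool frame: the origin (TCP) lies midway between the tips of the shut fingers; the grasp point (between the pads) lies 19 mm behind it (ctrl.hold_point_z is the distance from the TCP to the grasp point, in mm); z points along the fingers, y is the direction in which the jaws open and shut (so a half turn about z gives the same grasp; the last joint's range is limited). The gripper opens to 88 mm and grips with 3 to 60 N. Pads are 20 mm wide; open, the fingers measure 115 mm over their backs; the gripper's body (75 mm by 178 mm) begins 61 mm behind the grasp point.
Start: joints at [1.277, 0.423, 1.63, -0, 1.089, -0.019], TCP at [169.565, 601.542, 222.675] pointing down, gripper open.
Joint ranges: [-3, 3], [-0.9, 2.11], [0.09, 2.58], [-1.31, 4.45], [0.11, 2.69], [-2.54, 2.54]. Speed limits (rad/s): [2.39, 2.39, 3.01, 3.14, 3.14, 3.14].

### API

Orientations are given as a rotation vector (axis times angle).
In Python, from workcell import ctrl, eyes gives the robot as it stands.
- The arm moves only by the tool move_arm, never from a script. Its argument "deltas" is a list of rows, each a list of 6 numbers: the shift along the tool's x, y, z in mm, then the turn, a rotation vector about the tool's x, y, z in rad. A call has 1 to 5 rows; each row shifts and turns the pose as measured when the row begins, along the tool's axes as they then stand; what a row does not reach is not made up. A row lasts 1/12 s, in which the tool goes at most 41.7 mm and 7.16 degrees, less where a joint would pass 70% of its speed; a pose out of reach is approached as far as the arm can. A call is refused whole if a number of a shift passes 41.7 or a number of a turn 0.125, either way. A call with a gripper value outside its range is refused whole. "hand" is the closure, from -1 (fully open) to 1 (shut), set as the call begins (left out, the last holds). The fingers move at their own pace and stop on an object; the grip force is fixed at half the most. Time passes only in rows, so rows that do not move let the fingers close. It gives the time, the measured TCP pose, the force and the opening at its end, in the units of the state.
- ctrl.get_obs(): the state, without advancing time (a new reading comes with each control period).
- eyes.get_image(name): name is "side" or "top"; returns a dict with "frame" (384x512x3 uint8, red, green, blue), "range_z" (384x512 float32, mm along the optical axis (not along the pixel's ray), 0 where there is no reading), "fx", "fy", "cx", "cy" (pixels), "cam_to_world" (4x4, takes a point from camera to world coordinates). Camera axes: x right, y down, z forward; pixel columns grow to the right and rows downward; lengths in mm; the calibration is good to about 2 mm. A picture is of the moment at which its call begins.
- ctrl.close_job(): hands the job in, once; it reports no verdict.
The state is a dict: "t": time; "qpos": joint angles; "qvel": joint speeds; "joint_torque": joint torques, N m; "ee_pos": TCP position; "orientation": TCP orientation; "ft_force": force on the tool from outside, world axes, zero at the start; "moment": the same for the moment, N m; "width": finger opening in mm.
Only numpy, scipy, OpenCV 4.12 (cv2) and the standard library are available. Lean on these libraries where they do the work, as an engineer would, in place of code of your own. Each camera call takes 0.05 s, during which the arm holds its last target.

### The job

The ragged wad of stuck photo prints standing in the wire rack is due to be relaxed in the damp chamber, the lidded steel tank: lift the tank's loose lid off by its knob and set it down flat, knob up, on the beige blotting sheet in the small white tray, where it can drip, its long side along the tray's. Stand the wad on edge, as it stands now, in the wire cradle on the tank's floor, put the lid back so that it seats all round, and lay the lead weight from the album flat on the lid beside the knob to keep it tight. Set everything down without dropping it, and leave the smooth pressing board in the rack, the jar, the tub of cotton buds and the loupe where they are.

Things in the scene. Friction and masses are not known exactly. Their poses are not given: they have to be found in the camera images.
- tank: damp chamber: open-topped stainless steel tank, fixed to the bench, with a wire cradle on its floor. Outside 136 x 182 mm, walls 3 mm, inside 130 (its x) x 176 mm (its y), rim 126 mm above the bench. Origin on the bench under its middle, z up, y along its long side
- tank_cradle (a point): middle of the wire cradle in the tank, 19 mm above the bench, where a wad's foot stands: two runners, and on each side a low hairpin, 84 mm long along the tank's y. Inner faces 42 mm apart (along the tank's x) at the foot, 56 mm at their top 45 mm above the bench. The wad's long side goes along the tank's y. Axes as the tank's
- lid: loose steel lid, 0.3 kg: plate 148 (its x) x 194 mm (its y), 3 mm thick, with an 8 mm deep, slightly tapered flange below that fits inside the rim with 4 mm play. Origin: middle of the flange's lower edge, z up; top face 11 mm above it. Seated (as at the start), the plate lies on the rim, the origin is 118 mm above the bench and its x, y lie along the tank's (a half turn fits too)
- knob: the lid's black oblong knob, fixed to the lid, 50 mm long along the lid's x, 20 mm wide along its y (grip across this) and 22 mm high, on two short posts that leave a 10 mm gap under it; its origin is on the lid's top face in the middle, axes as the lid's
- knob_middle (a point): middle of the knob's grip, 32 mm above the lid's origin and 21 mm above the lid's top face
- tray: small white moulded tray lined with a torn beige blotting sheet, 240 (its x) x 300 (its y) x 50 mm, fixed; origin under its middle on the bench, z up. Flat floor 170 (its x) x 230 mm, 6 mm above the bench, sloping walls. The lid fits flat on this floor with its y along the tray's y (either way round). A larger tray with colourful prints stands to its left
- rack: aluminium wire drying rack, fixed; origin on the bench under its middle, z up. Its two bays lie 40 mm either side of its middle along its x; wads stand on edge on runners 28 mm above the bench, between wire hairpins 73 mm high, long side along the rack's y. One bay holds the wad of prints, the other the pressing board; which is which varies
- wad: wad of stuck photo prints, a rigid ragged block, 0.3 kg, standing on its long edge: 41 mm thick over its curled leaves (solid block 32 mm), 128 mm long (solid 118), 98 mm high (solid 88). Its x axis points up, y along its long side, z through its thickness. Origin: on one big face; use the two points
- wad_top (a point): middle of the top edge of the wad's solid block (halfway through its thickness, 88 mm above its foot); a few curled leaves stand up to 9 mm above it. Same axes as the wad
- wad_foot (a point): middle of the bottom edge of the wad's solid block, on which it stands. Same axes as the wad
- board: smooth, plain beige pressing board, a block 24 mm thick, 100 mm high, 130 mm long, without pictures or loose leaves, standing on edge in the rack's other bay in the same way; to be left there
- weight: grey cloth-covered lead weight, 100 (its x) x 46 (its y; solid 44) x 27 mm, 0.6 kg; origin in the middle of its underside, z up. Starts lying on the album. On the lid it fits beside the knob with its length along the lid's x and its middle about 64 mm from the knob's along the lid's y, on either side
- album: swollen album with a spotted cover, lying flat, 177 (its x) x 149 x 74 mm, fixed; origin under it near its middle on the bench; its top, 74 mm above the bench, carries the weight
- jar: white screw jar with a red cap, 57 mm across, 75 mm high, a bystander; origin under its middle
- swab_tub: clear round tub of cotton buds, 77 mm across, 80 mm high, a bystander; origin under its middle
- loupe: black stand loupe, 43 mm across, 38 mm high, a bystander; origin under its middle

How it is judged (in metres and radians):
On the way, in this order (a step that is already met when the one before it is completed fails the run):
1. the lid is lifted clear of the tank by its knob (contact force between the fingers and knob above 0.5 N and z of lid in the frame of tank above 0.135 m), for 0.1 s.
2. the lid lies flat, knob up, on the floor of the small white tray, let go (z of lid in the frame of tray between 0 and 0.014 m and angle between lid's own z axis and vertical below 0.08 rad and x of lid in the frame of tray between -0.05 and 0.05 m and y of lid in the frame of tray between -0.09 and 0.09 m and contact force between the fingers and lid below 0.05 N and linear speed of lid below 0.02 m/s), for 0.2 s.
3. the wad stands on edge in the tank's cradle, let go (x of wad_foot in the frame of tank between -0.02 and 0.02 m and x of wad_top in the frame of tank between -0.03 and 0.03 m and y of wad_foot in the frame of tank between -0.03 and 0.03 m and z of wad_foot in the frame of tank between 0.012 and 0.027 m and angle between the x axis of wad and the z axis of tank, either way round below 0.2 rad and contact force between the fingers and wad below 0.05 N), for 0.2 s.
4. the lid is seated on the tank again, let go (all of step 3 and z of lid in the frame of tank between 0.112 and 0.1205 m and horizontal distance between lid and tank below 0.008 m and angle between lid's own z axis and vertical below 0.025 rad and contact force between the fingers and lid below 0.05 N), for 0.2 s.
5. the weight lies flat on the lid, let go (z of weight in the frame of lid between 0.007 and 0.016 m and x of weight in the frame of lid between -0.05 and 0.05 m and y of weight in the frame of lid between -0.085 and 0.085 m and angle between weight's own z axis and vertical below 0.06 rad and contact force between the fingers and weight below 0.05 N and linear speed of weight below 0.02 m/s and z of lid in the frame of tank between 0.112 and 0.1205 m and horizontal distance between lid and tank below 0.008 m and angle between lid's own z axis and vertical below 0.025 rad and contact force between the fingers and lid below 0.05 N), for 0.2 s.
At the end, for the whole second after the job is handed in: Wad on edge (0.2 rad) in the tank's cradle, within 30 mm of the middle along it; lid seated on the rim (level to 0.025 rad, centred to 8 mm); weight flat on the lid; all let go and at rest. Board within 30 mm, jar, swab tub and loupe within 40 mm of their start (all of step 3 and all of step 5 and linear speed of each of wad, lid below 0.02 m/s and distance of board from where it was at the start of the episode below 0.03 m and distance of each of jar, swab_tub, loupe from where it was at the start of the episode below 0.04 m); the robot touches nothing.
It fails at once if the lid is dropped (it falls freely by some 2 cm or more) (contact force between the fingers and lid below 0.05 N and linear speed of lid above 0.65 m/s).
It fails at once if the wad is dropped (it falls freely by some 2 cm or more) (contact force between the fingers and wad below 0.05 N and linear speed of wad above 0.65 m/s).
It fails at once if the weight is dropped (it falls freely by some 2 cm or more) (contact force between the fingers and weight below 0.05 N and linear speed of weight above 0.65 m/s).
It fails at once if the pressing board is lifted out of the rack or knocked over (distance of board from where it was at the start of the episode above 0.04 m or angle between board's own x axis and vertical above 0.5 rad).
It fails at once if the jar or the swab tub is knocked over (angle between any of jar, swab_tub's own z axis and vertical above 0.6 rad).
It also fails if it takes over 72 s, if anything falls off the work surface, if the arm or the gripper's body presses on something with over 40 N, if the wrist force passes 120 N, or if a joint passes its speed limit or range.

## Working session

There is one attempt and no reset: what is moved stays moved. The work goes in short steps, Python scripts to look and compute and a tool call to move; the robot and the scene stay as the last step left them, time stands still between calls to the robot, and variables do not carry over. Pictures are saved under pics/ and viewed, and the job is handed in when it is done.

Besides the shell and the picture viewer there is one more tool, called after "Call:" as a command line: name --pt "numbers of a row" for each row, then --argument value for the rest. move_arm: Moves the arm, as the interface text tells. Its arguments: {"type":"object","properties":{"deltas":{"type":"array"},"hand":{"type":"number"}},"required":["deltas"]}

```bash
ls; mkdir -p pics
python3 - <<'E'
from workcell import ctrl, eyes
import cv2,numpy as np,pickle
print(ctrl.get_obs())
for n in("side","top"):
    d=eyes.get_image(n); pickle.dump(d,open(f"pics/{n}0.pkl","wb"))
    cv2.imwrite(f"pics/{n}0.png",cv2.resize(d["frame"][:,:,::-1],(800,600),interpolation=cv2.INTER_CUBIC))
    print(n,d["fx"],d["fy"],d["cx"],d["cy"],d["cam_to_world"].round(3))
E
```

```text
pics
{'t': 0.0, 'qpos': array([ 1.27701096e+00,  4.23841566e-01,  1.63070024e+00,  1.45211789e-05,
        1.08857333e+00, -1.90303380e-02]), 'qvel': array([ 0.00030678,  0.00149342,  0.00030518, -0.00037165, -0.00038916,
        0.00053283]), 'joint_torque': array([ 2.32723563e-03, -5.44649756e+01, -2.73669899e+01,  6.44992408e-02,
        2.29331141e-02, -1.07531353e-04]), 'ee_pos': array([169.39766451, 601.02648944, 221.89721097]), 'orientation': array([-4.30204112e-01, -3.11174443e+00,  2.35899128e-03]), 'ft_force': array([ 0.02264804, -0.05382727,  0.04405446]), 'moment': array([ 0.01907983, -0.00824782,  0.01937336]), 'width': 87.68798366843646}
side 347.72638118434304 347.72638118434304 256.4573830963962 191.61723735996912 [[ 9.18000e-01 -2.78000e-01  2.84000e-01  2.37112e+02]
 [-3.97000e-01 -6.05000e-01  6.90000e-01 -8.30054e+02]
 [-2.00000e-02 -7.46000e-01 -6.65000e-01  8.69753e+02]
 [ 0.00000e+00  0.00000e+00  0.00000e+00  1.00000e+00]]
top 499.33519005878276 499.33519005878276 247.67458448025937 197.72823608622036 [[ 1.600000e-02 -9.790000e-01  2.010000e-01  2.453650e+02]
 [-1.000000e+00 -1.500000e-02  6.000000e-03 -3.807200e+01]
 [-3.000000e-03 -2.020000e-01 -9.790000e-01  1.590621e+03]
 [ 0.000000e+00  0.000000e+00  0.000000e+00  1.000000e+00]]
```

View pics/side0.png

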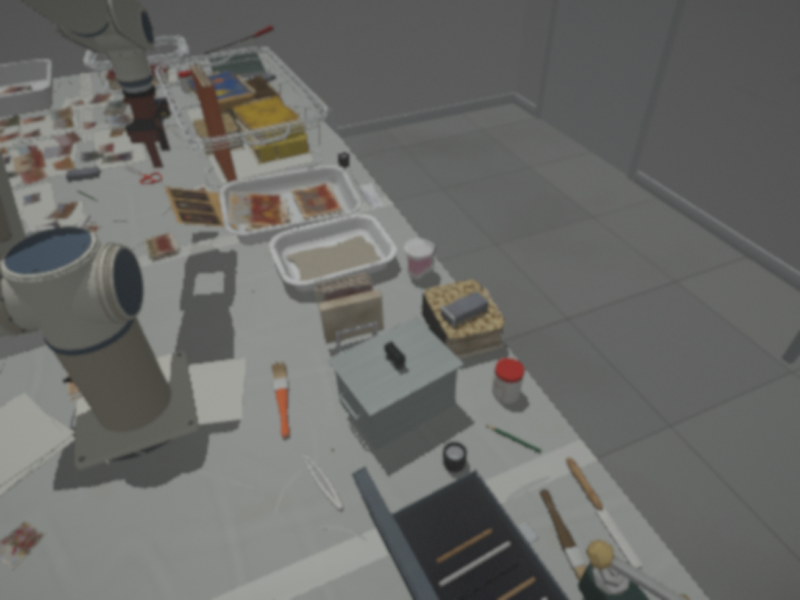

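View pics/top0.png

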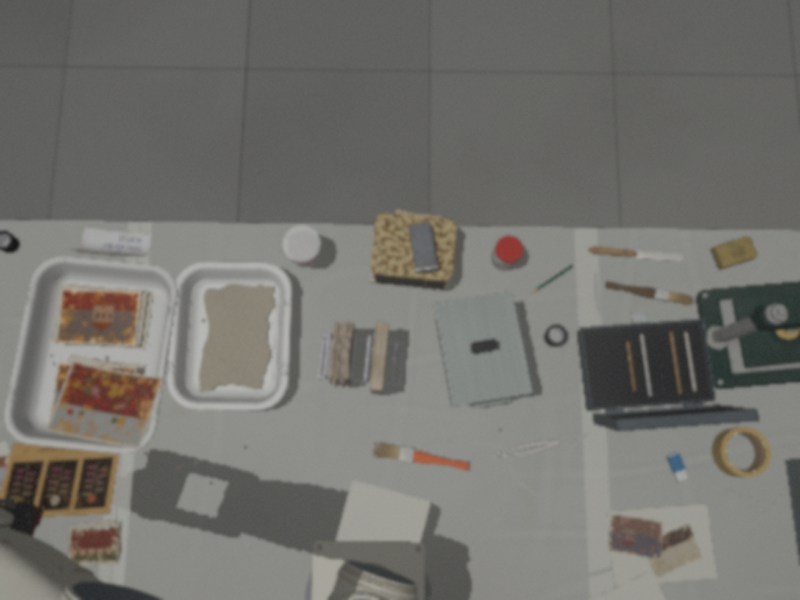

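The top view (800x600 px) shows, from left to right, the tray at (232,335), the wad at (342,352), the board at (379,355), the album and weight at (424,247), and the lid with its knob at (485,347). The jar is at (509,250), the loupe at (556,335) and the swab tub at (302,245). Next I'll measure these from the depth data.

```bash
cat > h.py <<'E'
import numpy as np,cv2,pickle
def pts(d):
    z=d["range_z"].astype(float); v,u=np.mgrid[0:384,0:512]
    P=np.stack([(u-d["cx"])/d["fx"]*z,(v-d["cy"])/d["fy"]*z,z,np.ones_like(z)],-1)@d["cam_to_world"].T
    P[z<=0]=np.nan; return P[...,:3]
def rect(mask):
    """min area rect of masked world xy"""
    (c,s,a)=cv2.minAreaRect(mask.astype(np.float32)); return np.round(c,1),np.round(s,1),round(a,1)
def crop(d,u0,v0,u1,v1,k,name):
    cv2.imwrite(name,cv2.resize(d["frame"][v0:v1,u0:u1,::-1],None,fx=k,fy=k,interpolation=cv2.INTER_CUBIC))
E
python3 - <<'E'
from h import *
d=pickle.load(open("pics/top0.pkl","rb")); P=pts(d)
crop(d,190,125,360,270,4.7,"pics/topc0.png")
s=pickle.load(open("pics/side0.pkl","rb")); S=pts(s)
crop(s,165,130,345,300,3.5,"pics/sidec0.png")
def box(P,u0,v0,u1,v1,zl,zh):
    p=P[v0:v1,u0:u1].reshape(-1,3); p=p[(p[:,2]>zl)&(p[:,2]<zh)]; return p
k=512/800
for n,b,zl,zh in [("lid",(425,280,545,415),122,135),("knob",(460,330,510,365),141,160),("weight",(405,215,445,280),90,110),("wad",(325,310,356,395),95,135),("board",(366,310,395,400),105,140),("trayfl",(195,280,275,395),-5,15),("traytop",(165,255,300,415),44,56),("album",(365,205,465,290),66,82)]:
    p=box(P,*[int(x*k) for x in b],zl,zh); print(n,len(p),p.mean(0).round(1),np.median(p[:,2]).round(1),*rect(p[:,:2]))
p=box(P,*[int(x*k) for x in (440,450,600,520)],-50,50);print("table",np.median(p[:,2]))
E
```

```text
lid 2979 [ 474.  -209.1  130.2] 130.3 [ 475.5 -209.2] [199.  154.1] 10.3
knob 44 [ 472.4 -204.9  156.1] 156.9 [ 475.1 -209.2] [23.4 50.2] 3.9
weight 451 [679.2 -96.6 100.9] 101.2 [681.4 -96.8] [101.4  46.1] 9.3
wad 444 [465.2  60.2 117.3] 117.6 [463.7  59.8] [ 37.6 125.2] 85.0
board 362 [456.5 -13.7 129.5] 129.8 [458.  -13.5] [ 24.1 130.3] 85.4
trayfl 2648 [507.4 285.7  10.8] 11.2 [510.1 287.2] [238.5 166.4] 2.6
traytop 1353 [504.1 288.1  50.6] 50.9 [508.4 294.5] [300.  257.7] 0.9
album 1684 [688.4 -72.3  74.1] 74.2 [691.7 -77.4] [166.7 147. ] 86.3
table 1.6057005942604974
```

View pics/topc0.png

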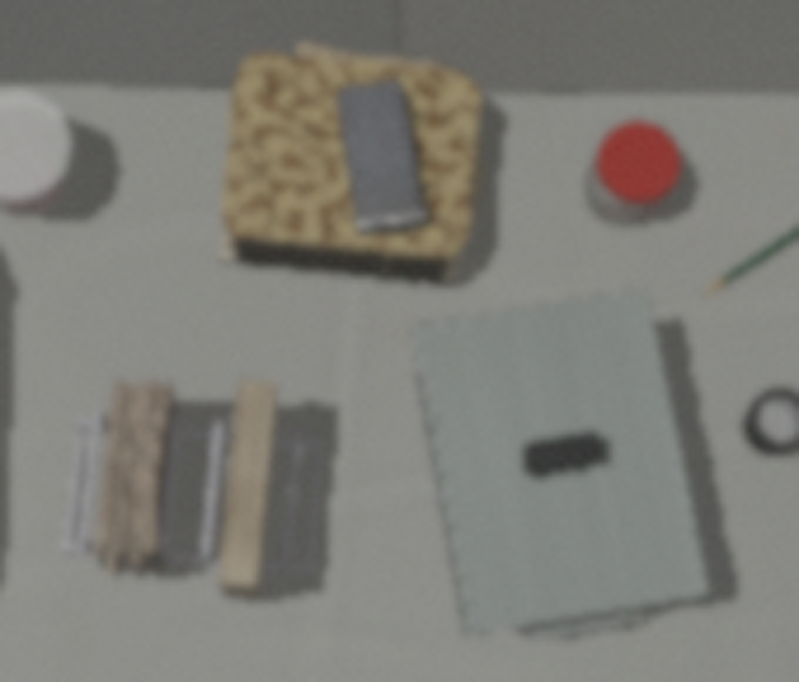

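View pics/sidec0.png

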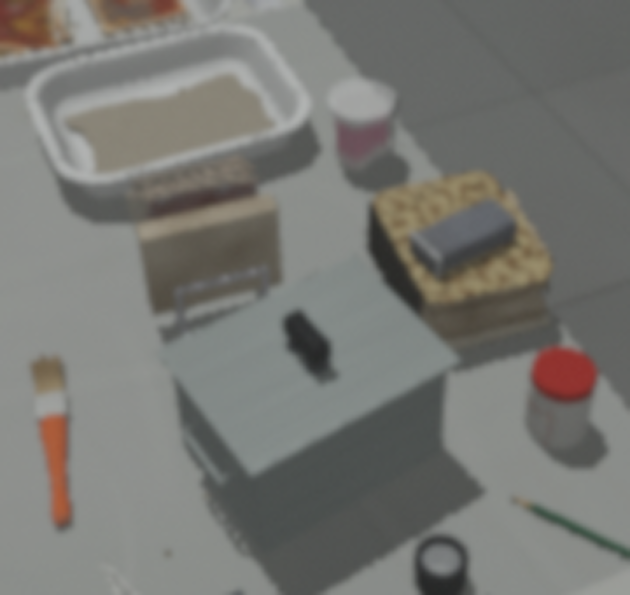

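```bash
cat >> h.py <<'E'
def pca(p):
    q=p[:,:2]-p[:,:2].mean(0); w,V=np.linalg.eigh(np.cov(q.T)); v=V[:,1]; a=np.degrees(np.arctan2(v[1],v[0])); return round((a+90)%180-90,1)
E
python3 - <<'E'
from h import *
d=pickle.load(open("pics/top0.pkl","rb")); s=pickle.load(open("pics/side0.pkl","rb"))
for nm,P in (("top",pts(d)),("side",pts(s))):
  print(nm)
  for n,c,r,zl,zh in [("lid",(475,-209),125,122,136),("knob",(475,-209),40,143,165),("weight",(681,-97),70,88,110),("wad",(464,60),75,85,135),("board",(458,-13),40,105,140),("board",(458,-13),75,112,140),("trayfl",(508,290),140,-5,15),("traytop",(508,290),200,44,56),("jar",(690,-240),50,65,90),("loupe",(500,-320),50,30,50),("tub",(690,170),60,65,95),("table",(300,-100),50,-20,20)]:
    p=P.reshape(-1,3); p=p[np.isfinite(p[:,0])]; p=p[(np.hypot(*(p[:,:2]-c).T)<r)&(p[:,2]>zl)&(p[:,2]<zh)]
    if n=="wad": p=p[p[:,1]>25]
    if n=="board": p=p[p[:,1]<15]
    if len(p)>5: print(n,len(p),p.mean(0).round(1),np.median(p[:,2]).round(1),*rect(p[:,:2]),"pca",pca(p))
E
```

```text
top
lid 3126 [ 473.8 -209.   130.4] 130.5 [ 475.4 -209.3] [199.2 154.1] 10.3 pca 10.6
knob 108 [ 474.  -207.   160.1] 160.9 [ 474.9 -208.8] [20.6 50.4] 9.4 pca -79.6
weight 457 [678.8 -96.6 100.7] 101.0 [681.4 -96.8] [101.4  46.1] 9.3 pca 8.8
wad 458 [465.2  59.8 116.5] 117.5 [463.7  59.8] [ 37.6 125.2] 85.0 pca -5.6
board 218 [457.8 -13.9 129.5] 129.7 [457.7 -13.5] [24.1 78.4] 85.5 pca -4.8
board 360 [456.6 -13.7 129.6] 129.9 [458.  -13.5] [ 24.1 130.3] 85.4 pca -4.4
trayfl 3127 [505.6 278.9  10.2] 11.0 [507.1 286.9] [247.1 273.1] 0.8 pca 4.6
traytop 1419 [501.8 295.4  50.6] 51.0 [507.2 317.7] [301. 302.] 0.1 pca -9.9
jar 222 [ 685.6 -266.7   76.6] 76.8 [ 687.8 -266.7] [46.9 59. ] 75.5 pca -10.5
loupe 49 [ 514.7 -356.9   37.2] 37.5 [ 514.5 -357.5] [36.7 18.3] 25.9 pca 19.2
tub 462 [687.2 147.1  84.2] 84.2 [687.6 147.1] [75.  74.6] 59.8 pca 15.5
table 803 [ 299.9 -100.     4.5] 3.5 [ 300.3 -100.4] [99.  97.2] 0.6 pca 18.3
side
lid 2721 [ 471.4 -218.3  129.8] 129.8 [ 474.8 -211.3] [198.7 155.9] 9.9 pca 9.9
knob 130 [ 474.4 -216.9  157.8] 159.8 [ 475.2 -213.4] [19.  49.6] 11.0 pca -78.2
weight 340 [ 678.6 -105.3   98.8] 99.9 [ 682.5 -100.8] [101.   46.6] 9.0 pca 7.9
wad 447 [465.2  49.6 109.6] 113.7 [465.2  55. ] [ 37.3 124.7] 85.3 pca -6.8
board 241 [456.8 -21.6 122.9] 126.6 [457.6 -17.9] [27.2 79.6] 85.1 pca -4.6
board 347 [458.  -20.8 125. ] 127.5 [458.9 -17.5] [ 27.3 129.4] 86.0 pca -5.1
trayfl 1271 [508.8 291.7  11.2] 11.9 [510.7 282.1] [216.5 254.5] 83.1 pca -2.9
traytop 676 [503.2 289.7  50. ] 50.2 [509.4 312.2] [302.  301.1] 89.4 pca -6.6
jar 172 [ 686.  -269.6   75.8] 75.9 [ 687.5 -269.1] [43.9 53.6] 60.8 pca -2.3
loupe 112 [ 504.  -320.    37.7] 37.0 [ 501.6 -322.2] [48.8 94.9] 9.2 pca -73.7
tub 204 [687.8 142.5  82.8] 83.3 [688.5 145.7] [73.6 70.6] 6.4 pca 18.0
table 626 [ 299.4 -101.1    3.7] 1.5 [299.8 -99.3] [98.2 96.6] 0.6 pca 6.0
```

Run:
```python
from h import *
for n in("top","side"):
    P=pts(pickle.load(open(f"pics/{n}0.pkl","rb"))).reshape(-1,3);P=P[np.isfinite(P[:,0])]
    for x in range(380,640,25):
        p=P[(abs(P[:,0]-x)<4)&(P[:,1]>140)&(P[:,1]<440)]
        hi=np.sort(p[p[:,2]>45][:,1]); fl=p[(p[:,2]<14)&(p[:,1]>190)&(p[:,1]<385)][:,1]
        if len(hi)and len(fl): print(n,x,"rim",hi.min().round(),[ (hi[i].round(),hi[i+1].round()) for i in np.where(np.diff(hi)>15)[0]],hi.max().round(),"floor",fl.min().round(),fl.max().round())
    for y in range(230,360,30):
        p=P[(abs(P[:,1]-y)<4)&(P[:,0]>320)&(P[:,0]<700)]
        hi=np.sort(p[p[:,2]>45][:,0]); fl=p[(p[:,2]<14)&(p[:,0]>375)&(p[:,0]<640)][:,0]
        print(n,"y",y,hi.min().round(),hi.max().round(),fl.min().round(),fl.max().round())
```

```text
top 380 rim 181.0 [(np.float64(205.0), np.float64(360.0)), (np.float64(391.0), np.float64(414.0))] 438.0 floor 190.0 193.0
top 405 rim 169.0 [(np.float64(184.0), np.float64(388.0))] 439.0 floor 203.0 374.0
top 430 rim 167.0 [(np.float64(180.0), np.float64(391.0))] 422.0 floor 197.0 382.0
top 455 rim 168.0 [(np.float64(181.0), np.float64(394.0))] 422.0 floor 199.0 377.0
top 480 rim 169.0 [(np.float64(181.0), np.float64(389.0))] 419.0 floor 203.0 377.0
top 505 rim 167.0 [(np.float64(180.0), np.float64(388.0))] 416.0 floor 198.0 375.0
top 530 rim 168.0 [(np.float64(181.0), np.float64(390.0))] 413.0 floor 196.0 381.0
top 555 rim 169.0 [(np.float64(182.0), np.float64(391.0))] 413.0 floor 200.0 372.0
top 580 rim 168.0 [(np.float64(184.0), np.float64(390.0))] 407.0 floor 201.0 379.0
top 605 rim 168.0 [(np.float64(181.0), np.float64(388.0))] 418.0 floor 199.0 381.0
top 630 rim 178.0 [(np.float64(201.0), np.float64(365.0)), (np.float64(394.0), np.float64(414.0))] 440.0 floor 213.0 343.0
top y 230 359.0 655.0 388.0 631.0
top y 260 359.0 656.0 384.0 625.0
top y 290 358.0 653.0 387.0 631.0
top y
[... 541 characters left out ...]
 [(np.float64(175.0), np.float64(387.0))] 406.0 floor 223.0 375.0
side 530 rim 161.0 [(np.float64(176.0), np.float64(390.0))] 409.0 floor 229.0 375.0
side 555 rim 167.0 [(np.float64(170.0), np.float64(391.0))] 409.0 floor 224.0 375.0
side 580 rim 165.0 [(np.float64(179.0), np.float64(387.0))] 404.0 floor 190.0 376.0
side 605 rim 166.0 [(np.float64(175.0), np.float64(389.0))] 410.0 floor 190.0 377.0
side 630 rim 173.0 [(np.float64(191.0), np.float64(369.0)), (np.float64(393.0), np.float64(409.0))] 434.0 floor 191.0 358.0
side y 230 359.0 656.0 379.0 626.0
side y 260 359.0 653.0 392.0 625.0
side y 290 359.0 652.0 389.0 623.0
side y 320 362.0 657.0 391.0 630.0
side y 350 360.0 654.0 394.0 624.0
```

```bash
cat > plan.py <<'E'
import sys,numpy as np
from scipy.spatial.transform import Rotation as R
from workcell import ctrl
# plan.py x y z psi_deg [maxstep] : rows from measured pose to target pose (tool down, jaw angle psi)
def Rt(ps):
    c,s=np.cos(ps),np.sin(ps); return R.from_matrix(np.array([[-s,c,0],[c,s,0],[0,0,-1.]]))
x,y,z,psi=map(float,sys.argv[1:5]); ms=float(sys.argv[5]) if len(sys.argv)>5 else 40
o=ctrl.get_obs(); p=np.array(o["ee_pos"]);r=R.from_rotvec(o["orientation"])
yv=r.as_matrix()[:,1]; cur=np.degrees(np.arctan2(yv[1],yv[0]))
d=(psi-cur+90)%180-90 if len(sys.argv)<7 else psi-cur
rt=Rt(np.radians(cur+d)); t=np.array([x,y,z])
dv=(r.inv()*rt).as_rotvec(); n=max(1,int(np.ceil(max(np.linalg.norm(t-p)/ms,np.abs(dv).max()/.12))))
print("t",round(o["t"],2),"pos",p.round(1),"psi",cur.round(1),"tilt",np.degrees(np.arccos(-r.as_matrix()[2,2])).round(2),"w",round(o["width"],1),"F",o["ft_force"].round(1),"q",o["qpos"].round(2))
rows=[]
for k in range(n):
    m=n-k; sh=r.inv().apply((t-p)/m).round(1); tv=((r.inv()*rt).as_rotvec()/m).round(3)
    rows.append([*map(float,sh),*map(float,tv)]); p=p+r.apply(sh); r=r*R.from_rotvec(tv)
for i in range(0,n,5): print(rows[i:i+5])
E
python3 plan.py 450 150 260 45 40
```

```text
t 0.1 pos [169.4 601.1 222. ] psi 74.3 tilt 0.08 w 87.5 F [ 0.1  0.3 -0.1] q [ 1.28  0.42  1.63  0.    1.09 -0.02]
[[-28.0, -25.6, -2.7, -0.0, 0.0, 0.036], [-28.9, -24.5, -2.7, -0.0, 0.0, 0.037], [-29.8, -23.5, -2.7, -0.0, 0.0, 0.036], [-30.7, -22.4, -2.7, -0.0, 0.0, 0.037], [-31.5, -21.2, -2.7, -0.0, 0.0, 0.036]]
[[-32.2, -20.1, -2.7, -0.0, 0.0, 0.037], [-32.9, -18.9, -2.7, -0.0, 0.0, 0.036], [-33.6, -17.7, -2.7, -0.0, 0.0, 0.037], [-34.2, -16.4, -2.7, -0.0, 0.0, 0.036], [-34.8, -15.2, -2.6, -0.0, 0.0, 0.037]]
[[-35.3, -13.9, -2.7, -0.0, 0.0, 0.036], [-35.8, -12.6, -2.6, -0.0, 0.0, 0.037], [-36.2, -11.2, -2.7, -0.001, 0.0, 0.036], [-36.6, -9.9, -2.6, -0.0, 0.001, 0.037]]
```

Call:
move_arm --pt "-28 -26 -3 0 0 0.036" --pt "-29 -25 -3 0 0 0.036" --pt "-30 -24 -3 0 0 0.036" --pt "-31 -22 -3 0 0 0.036" --pt "-32 -21 -3 0 0 0.036"

```text
t: 0.52
ee_pos: [269.2, 437.7, 234.2]
orientation: [-0.704, -3.06, 0.005]
ft_force: [1.2, 1.4, 0.7]
width: 88.1
```

Call:
move_arm --pt "-32 -20 -3 0 0 0.036" --pt "-33 -19 -3 0 0 0.036" --pt "-33 -18 -3 0 0 0.036" --pt "-34 -16 -3 0 0 0.036" --pt "-35 -15 -3 0 0 0.036"

```text
t: 0.93
ee_pos: [371.3, 268.2, 249.0]
orientation: [-0.986, -2.98, 0.008]
ft_force: [1.1, 0.6, -0.5]
width: 87.7
```

```bash
python3 plan.py 475 -211 240 10.2 40
```

```text
t 0.93 pos [371.3 268.2 249. ] psi 53.4 tilt 0.33 w 87.7 F [ 1.1  0.6 -0.5] q [ 0.6   0.14  1.96 -0.    1.05 -0.33]
[[-28.4, -24.8, 0.8, -0.0, 0.0, 0.058], [-29.8, -23.1, 0.8, -0.0, 0.0, 0.058], [-31.1, -21.4, 0.8, -0.0, 0.0, 0.058], [-32.3, -19.5, 0.8, -0.001, 0.0, 0.058], [-33.3, -17.6, 0.8, -0.0, 0.0, 0.058]]
[[-34.3, -15.7, 0.8, -0.001, 0.0, 0.058], [-35.2, -13.7, 0.8, -0.0, 0.0, 0.058], [-35.9, -11.6, 0.8, -0.001, 0.0, 0.058], [-36.5, -9.5, 0.8, -0.0, 0.0, 0.058], [-37.0, -7.4, 0.8, -0.001, 0.001, 0.058]]
[[-37.3, -5.2, 0.7, -0.0, 0.0, 0.058], [-37.6, -3.0, 0.7, -0.001, 0.0, 0.058], [-37.7, -0.9, 0.8, -0.0, 0.001, 0.058]]
```

Call:
move_arm --pt "-28 -25 0 0 0 0.058" --pt "-30 -23 0 0 0 0.058" --pt "-31 -21 0 0 0 0.058" --pt "-32 -20 0 0 0 0.058" --pt "-33 -18 0 0 0 0.058"

```text
t: 1.35
ee_pos: [411.8, 75.6, 250.2]
orientation: [1.426, 2.799, -0.005]
ft_force: [0.6, 0.4, 0.0]
width: 87.7
```

Call:
move_arm --pt "-34 -16 0 0 0 0.058" --pt "-35 -14 0 0 0 0.058" --pt "-36 -12 0 0 0 0.058" --pt "-36 -10 0 0 0 0.058" --pt "-37 -7 0 0 0 0.058"

```text
t: 1.77
ee_pos: [445.2, -119.2, 250.7]
orientation: [1.835, 2.549, -0.005]
ft_force: [0.6, 0.3, -0.0]
width: 88.2
```

```bash
python3 plan.py 475 -211 200 10.2 40
```

```text
t 1.77 pos [ 445.2 -119.2  250.7] psi 18.5 tilt 0.18 w 88.2 F [ 0.6  0.3 -0. ] q [-0.29  0.14  1.95 -0.    1.05 -0.61]
[[-32.1, -0.3, 17.0, -0.001, 0.001, 0.048], [-32.1, 1.3, 16.9, -0.0, 0.001, 0.049], [-32.1, 2.8, 16.9, -0.001, 0.001, 0.048]]
```

Call:
move_arm --pt "-32 0 17 -0.001 0.001 0.049" --pt "-32 1 17 0 0.001 0.049" --pt "-32 3 17 -0.001 0.001 0.049" --pt "0 0 0 0 0 0" --hand -0.2

```text
t: 2.1
ee_pos: [476.8, -222.4, 199.0]
orientation: [2.034, 2.387, 0.003]
ft_force: [-1.2, 0.5, -0.5]
width: 64.9
```

```bash
python3 plan.py 475 -211 136 10.2 20
python3 - <<'E'
from h import *
from workcell import eyes
for n,b in(("top",(260,170,360,270)),("side",(190,100,320,230))):
    d=eyes.get_image(n); crop(d,*b,4.5,f"pics/{n}1.png")
E
```

```text
t 2.1 pos [ 476.8 -222.4  199. ] psi 9.1 tilt 0.32 w 64.9 F [-1.2  0.5 -0.5] q [-0.46  0.31  1.87  0.    0.96 -0.62]
[[2.9, -0.1, 15.7, 0.001, 0.001, -0.005], [2.9, -0.0, 15.7, 0.001, 0.001, -0.005], [2.9, -0.0, 15.8, 0.001, 0.001, -0.004], [2.9, 0.0, 15.7, 0.002, 0.0, -0.005]]
```

View pics/side1.png

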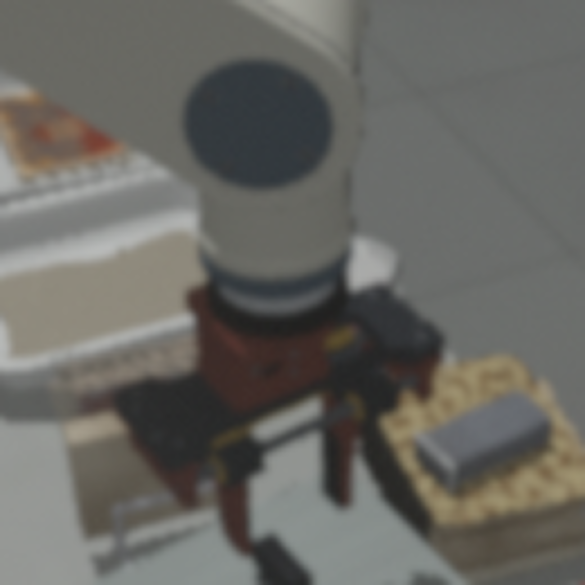

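The side view shows the open fingers above the black knob (knob at about (278,560) in the crop), in line with it. I'll descend now.

Call:
move_arm --pt "3 0 16 0.001 0.001 -0.005" --pt "3 0 16 0.001 0.001 -0.005" --pt "3 0 16 0.001 0.001 -0.005" --pt "2 0 12 0.001 0 -0.004" --pt "0 0 0 0 0 0"

```text
t: 2.62
ee_pos: [474.1, -202.9, 142.4]
orientation: [1.999, 2.42, 0.005]
ft_force: [-0.8, 0.7, -0.2]
width: 52.8
```

```bash
python3 plan.py 475 -211 136 10.2 20
```

```text
t 2.62 pos [ 474.1 -202.9  142.4] psi 10.9 tilt 0.21 w 52.8 F [-0.8  0.7 -0.2] q [-0.43  0.38  1.93  0.    0.83 -0.62]
[[-8.2, -0.7, 6.4, 0.004, -0.0, 0.012]]
```

Call:
move_arm --pt "-8 -0.7 6.4 0.003 0 0.012" --pt "0 0 0 0 0 0" --pt "0 0 0 0 0 0"

```text
t: 2.87
ee_pos: [475.6, -209.2, 137.9]
orientation: [2.011, 2.412, 0.002]
ft_force: [-0.1, 0.4, 0.1]
width: 52.7
```

```bash
python3 plan.py 475 -211 136 10.2 20
```

```text
t 2.87 pos [ 475.6 -209.2  137.9] psi 10.4 tilt 0.11 w 52.7 F [-0.1  0.4  0.1] q [-0.44  0.39  1.92  0.    0.82 -0.62]
[[-1.7, -0.9, 1.9, 0.002, 0.001, 0.003]]
```

Call:
move_arm --pt "-1.5 -0.5 2.5 0.002 0.001 0.003" --pt "0 0 0 0 0 0"

```text
t: 3.03
ee_pos: [476.2, -211.2, 136.7]
orientation: [2.014, 2.409, 0.001]
ft_force: [-0.1, -0.3, -0.2]
width: 52.6
```

Call:
move_arm --pt "0 0 0 0 0 0" --pt "0 0 0 0 0 0" --pt "0 0 0 0 0 0" --pt "0 0 0 0 0 0" --pt "0 0 0 0 0 0" --hand 1

```text
t: 3.45
ee_pos: [476.8, -211.9, 137.9]
orientation: [2.014, 2.406, 0.002]
ft_force: [-1.5, -1.0, 0.3]
width: 23.2
```

```bash
python3 plan.py 475 -211 136 10.2 20
```

```text
t 3.45 pos [ 476.8 -211.9  137.9] psi 10.1 tilt 0.23 w 23.2 F [-1.5 -1.   0.3] q [-0.44  0.39  1.92  0.    0.82 -0.62]
[[1.2, -1.6, 1.9, 0.003, 0.002, -0.001]]
```

Call:
move_arm --pt "0 0 0 0 0 0" --pt "0 0 0 0 0 0" --pt "0 0 0 0 0 0" --pt "0 0 0 0 0 0"

```text
t: 3.78
ee_pos: [476.5, -211.9, 137.9]
orientation: [2.013, 2.407, 0.001]
ft_force: [0.3, -0.0, 1.1]
width: 19.4
```

```bash
python3 plan.py 475 -211 200 10.2 20
```

```text
t 3.78 pos [ 476.5 -211.9  137.9] psi 10.2 tilt 0.19 w 19.4 F [ 0.3 -0.   1.1] q [-0.44  0.39  1.92 -0.    0.82 -0.62]
[[0.3, -0.3, -15.5, 0.001, 0.0, -0.0], [0.2, -0.3, -15.5, 0.001, 0.001, -0.0], [0.3, -0.3, -15.5, 0.0, 0.0, -0.0], [0.3, -0.3, -15.6, 0.001, 0.001, -0.0]]
```

Gripped at 19.4 mm opening. The TCP pose with the lid seated, to return to later, is (476.5, -211.9, 137.9) at psi 10.2°.

Call:
move_arm --pt "0 0 -6 0.001 0 0" --pt "0 0 -10 0 0 0" --pt "0 0 -15 0 0 0" --pt "0 0 -20 0 0 0" --pt "0 0 -20 0 0 0"

```text
t: 4.2
ee_pos: [472.3, -209.7, 207.8]
orientation: [-2.01, -2.401, 0.005]
ft_force: [0.6, -0.4, -3.9]
width: 19.8
```

```bash
python3 plan.py 505 50 215 5 33
```

```text
t 4.2 pos [ 472.3 -209.7  207.8] psi 10.1 tilt 0.6 w 19.8 F [ 0.6 -0.4 -3.9] q [-0.44  0.29  1.87 -0.    0.99 -0.62]
[[31.2, 9.7, -0.8, -0.001, -0.001, 0.011], [31.3, 9.4, -0.8, -0.001, -0.001, 0.011], [31.5, 9.1, -0.9, -0.001, -0.001, 0.011], [31.5, 8.7, -0.9, -0.001, -0.0, 0.011], [31.7, 8.4, -0.9, -0.001, -0.001, 0.011]]
[[31.7, 8.0, -0.9, -0.001, -0.0, 0.012], [31.8, 7.6, -0.8, -0.001, -0.001, 0.011], [31.9, 7.3, -0.9, -0.002, -0.0, 0.012]]
```

Call:
move_arm --pt "20 6 -1 0 0 0.011" --pt "31 9 -1 -0.001 -0.001 0.011" --pt "31 9 -1 -0.001 -0.001 0.011" --pt "31 9 -1 -0.001 -0.001 0.011" --pt "31 8 -1 -0.001 -0.001 0.011"

```text
t: 4.62
ee_pos: [494.2, -62.6, 221.7]
orientation: [2.091, 2.334, 0.001]
ft_force: [1.1, 0.3, -2.8]
width: 19.7
```

```bash
python3 plan.py 507 287 215 0 33
```

```text
t 4.62 pos [494.2 -62.6 221.7] psi 6.3 tilt 0.44 w 19.7 F [ 1.1  0.3 -2.8] q [-0.15  0.23  1.91 -0.    0.99 -0.26]
[[31.5, 4.6, 0.5, 0.001, 0.0, 0.01], [31.5, 4.3, 0.5, 0.001, 0.0, 0.01], [31.6, 4.0, 0.5, 0.0, 0.001, 0.01], [31.6, 3.7, 0.5, 0.001, 0.0, 0.01], [31.6, 3.4, 0.5, 0.0, 0.001, 0.01]]
[[31.7, 3.1, 0.5, 0.001, 0.0, 0.01], [31.7, 2.7, 0.5, 0.0, 0.001, 0.01], [31.7, 2.4, 0.5, 0.001, 0.0, 0.01], [31.7, 2.1, 0.6, 0.0, 0.001, 0.01], [31.7, 1.8, 0.6, 0.001, 0.0, 0.01]]
[[31.8, 1.6, 0.5, 0.0, 0.001, 0.01]]
```

Call:
move_arm --pt "31 5 0 0.001 0 0.01" --pt "31 4 0 0.001 0 0.01" --pt "31 4 0 0 0.001 0.01" --pt "31 4 0 0.001 0 0.01" --pt "31 3 0 0 0.001 0.01"

```text
t: 5.03
ee_pos: [499.6, 101.5, 225.3]
orientation: [2.154, 2.278, 0.004]
ft_force: [0.4, -0.7, -3.1]
width: 19.7
```

Call:
move_arm --pt "31 3 0 0.001 0 0.01" --pt "31 3 0 0 0.001 0.01" --pt "31 2 0 0.001 0 0.01" --pt "25 2 0 0 0.001 0.01" --pt "10 1 0 0 0 0.005"

```text
t: 5.45
ee_pos: [503.5, 240.0, 228.6]
orientation: [2.208, 2.232, 0.007]
ft_force: [-0.6, -0.1, -2.8]
width: 19.7
```

```bash
python3 plan.py 507 287 100 0 25
```

```text
t 5.45 pos [503.5 240.  228.6] psi 0.6 tilt 0.3 w 19.7 F [-0.6 -0.1 -2.8] q [ 0.42  0.32  1.78 -0.    1.04  0.41]
[[7.8, 0.6, 21.4, 0.001, -0.0, 0.002], [7.8, 0.6, 21.5, 0.001, -0.0, 0.002], [7.8, 0.5, 21.4, 0.001, -0.0, 0.002], [7.8, 0.6, 21.5, 0.001, -0.001, 0.002], [7.8, 0.6, 21.4, 0.0, -0.0, 0.001]]
[[7.8, 0.5, 21.4, 0.001, -0.001, 0.002]]
```

Call:
move_arm --pt "15 1 12 0.001 0 0.002" --pt "15 1 20 0.001 0 0.002" --pt "10 1 25 0.001 0 0.002" --pt "5 0 25 0 0 0.002" --pt "0 0 20 0 0 0"

```text
t: 5.87
ee_pos: [510.3, 291.2, 131.5]
orientation: [2.211, 2.225, 0.023]
ft_force: [-1.0, 0.2, -2.7]
width: 19.7
```

```bash
python3 plan.py 507 287 60 0 15
```

```text
t 5.87 pos [510.3 291.2 131.5] psi 0.4 tilt 0.87 w 19.7 F [-1.   0.2 -2.7] q [ 0.5   0.48  1.79 -0.    0.86  0.49]
[[-0.9, -0.9, 14.3, 0.003, -0.001, 0.001], [-0.9, -0.8, 14.3, 0.003, -0.002, 0.001], [-0.9, -0.8, 14.3, 0.002, -0.001, 0.001], [-0.9, -0.7, 14.3, 0.003, -0.002, 0.002], [-0.9, -0.7, 14.2, 0.002, -0.001, 0.001]]
```

Call:
move_arm --pt "-1 -1 14 0.003 -0.001 0.001" --pt "-1 -1 14 0.003 -0.002 0.001" --pt "-1 -1 14 0.003 -0.001 0.001" --pt "-1 -1 14 0.003 -0.002 0.002" --pt "0 0 0 0 0 0"

```text
t: 6.28
ee_pos: [504.4, 284.5, 69.1]
orientation: [-2.219, -2.222, 0.009]
ft_force: [-0.3, -0.5, -3.5]
width: 19.7
```

```bash
python3 plan.py 507 287 34 0 8
```

```text
t 6.28 pos [504.4 284.5  69.1] psi 0.1 tilt 0.35 w 19.7 F [-0.3 -0.5 -3.5] q [ 0.49  0.57  1.81 -0.    0.76  0.49]
[[0.5, 0.5, 7.0, -0.001, 0.001, 0.0], [0.5, 0.6, 7.0, -0.001, 0.001, 0.0], [0.5, 0.5, 7.0, -0.001, 0.0, 0.0], [0.5, 0.5, 7.1, -0.001, 0.001, 0.0], [0.6, 0.6, 7.0, -0.001, 0.0, 0.001]]
```

Call:
move_arm --pt "0.5 0.5 8 -0.001 0.001 0" --pt "0.5 0.5 7 -0.001 0.001 0" --pt "0.5 0.5 7 -0.001 0.001 0" --pt "0.5 0.5 6 -0.001 0 0" --pt "0 0 4 0 0 0"

```text
t: 6.7
ee_pos: [508.8, 287.0, 36.3]
orientation: [2.221, 2.221, 0.006]
ft_force: [-0.2, 0.4, -3.2]
width: 19.6
```

```bash
python3 plan.py 507 287 26 0 4
```

```text
t 6.7 pos [508.8 287.   36.3] psi -0.0 tilt 0.21 w 19.6 F [-0.2  0.4 -3.2] q [0.49 0.63 1.82 0.   0.69 0.49]
[[0.0, -0.6, 3.4, 0.001, -0.001, -0.0], [0.0, -0.6, 3.5, 0.001, -0.001, -0.0], [0.0, -0.6, 3.4, 0.001, -0.0, -0.0]]
```

Call:
move_arm --pt "0 0 3.5 0.001 -0.001 0" --pt "0 0 3.5 0.001 -0.001 0" --pt "0 0 2 0 0 0" --pt "0 0 2 0 0 0"

```text
t: 7.03
ee_pos: [509.1, 287.3, 26.4]
orientation: [2.221, 2.221, 0.0]
ft_force: [-11.7, -6.6, 44.9]
width: 19.9
```

```bash
python3 plan.py 507 287 26 0 4
```

```text
t 7.03 pos [509.1 287.3  26.4] psi 0.0 tilt 0.03 w 19.9 F [-11.7  -6.6  44.9] q [ 0.49  0.65  1.81 -0.    0.68  0.49]
[[-0.3, -2.1, 0.4, 0.001, 0.0, 0.0]]
```

The lid is on the tray floor: 45 N at z=26.4, which is the expected height. I'll ease off and then open.

Call:
move_arm --pt "0 0 0 0 0 0" --pt "0 0 -0.2 0 0 0"

```text
t: 7.2
ee_pos: [509.7, 287.7, 28.2]
orientation: [2.22, 2.221, 0.003]
ft_force: [-0.3, 0.8, -3.3]
width: 20.2
```

```bash
python3 plan.py 507 287 26 0 4
```

```text
t 7.2 pos [509.7 287.7  28.2] psi 0.0 tilt 0.13 w 20.2 F [-0.3  0.8 -3.3] q [ 0.49  0.64  1.81 -0.    0.68  0.49]
[[-0.7, -2.7, 2.2, 0.002, -0.001, 0.001]]
```

Call:
move_arm --pt "0 0 1.3 0.001 0 0" --pt "0 0 0.5 0 0 0"

```text
t: 7.37
ee_pos: [510.1, 288.0, 26.8]
orientation: [2.22, 2.222, 0.004]
ft_force: [-0.8, -0.7, -2.2]
width: 20.0
```

Call:
move_arm --pt "0 0 0 0 0 0" --pt "0 0 0 0 0 0" --pt "0 0 0 0 0 0" --pt "0 0 0 0 0 0" --pt "0 0 0 0 0 0" --hand -0.2

```text
t: 7.78
ee_pos: [511.2, 288.6, 27.0]
orientation: [2.22, 2.221, 0.007]
ft_force: [0.4, 0.1, -0.3]
width: 50.0
```

```bash
python3 plan.py 509 287 170 -2 25
```

```text
t 7.78 pos [511.2 288.6  27. ] psi 0.0 tilt 0.26 w 50.0 F [ 0.4  0.1 -0.3] q [ 0.49  0.65  1.81 -0.    0.68  0.49]
[[-0.2, -0.3, -23.8, 0.001, -0.0, 0.006], [-0.2, -0.3, -23.8, 0.001, -0.0, 0.006], [-0.2, -0.3, -23.9, 0.0, -0.001, 0.006], [-0.3, -0.3, -23.8, 0.001, -0.0, 0.006], [-0.3, -0.3, -23.9, 0.0, -0.001, 0.006]]
[[-0.3, -0.4, -23.8, 0.001, -0.0, 0.006]]
```

Call:
move_arm --pt "0 0 -12 0.001 0 0" --pt "0 0 -24 0.001 0 0.006" --pt "0 0 -30 0 0 0.006" --pt "0 0 -35 0 0 0.01" --pt "0 0 -35 0 0 0.01"

```text
t: 8.2
ee_pos: [506.2, 285.7, 162.5]
orientation: [-2.254, -2.182, 0.02]
ft_force: [1.1, -0.6, -0.5]
width: 52.7
```

```bash
python3 plan.py 465 57 190 -95.2 30 abs
python3 - <<'E'
from h import *
from workcell import eyes
for n in("top","side"):
    d=eyes.get_image(n); pickle.dump(d,open(f"pics/{n}2.pkl","wb"))
    cv2.imwrite(f"pics/{n}2.png",cv2.resize(d["frame"][:,:,::-1],(800,600),interpolation=cv2.INTER_CUBIC))
E
```

```text
t 8.2 pos [506.2 285.7 162.5] psi -1.9 tilt 0.77 w 52.7 F [ 1.1 -0.6 -0.5] q [0.49 0.44 1.76 0.   0.95 0.52]
[[-16.4, -2.4, -1.8, -0.0, 0.001, 0.116], [-16.6, -0.5, -1.9, -0.0, 0.001, 0.116], [-16.6, 1.4, -1.9, -0.0, 0.001, 0.116], [-16.3, 3.3, -1.9, -0.0, 0.001, 0.116], [-15.8, 5.2, -1.9, -0.0, 0.001, 0.117]]
[[-15.1, 7.0, -1.9, -0.0, 0.001, 0.116], [-14.1, 8.7, -1.9, -0.0, 0.001, 0.117], [-13.0, 10.3, -2.0, -0.001, 0.001, 0.116], [-11.8, 11.7, -1.9, -0.0, 0.001, 0.117], [-10.3, 13.0, -2.0, -0.001, 0.001, 0.116]]
[[-8.8, 14.1, -2.0, -0.0, 0.001, 0.117], [-7.0, 15.0, -1.9, -0.0, 0.002, 0.116], [-5.3, 15.8, -2.0, -0.001, 0.001, 0.117], [-3.3, 16.2, -1.9, -0.0, 0.002, 0.116]]
```

View pics/top2.png

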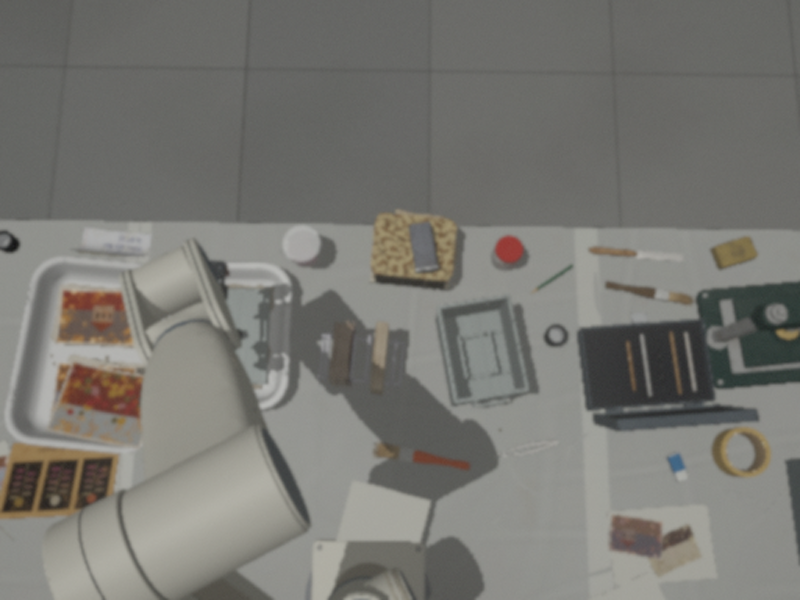

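View pics/side2.png

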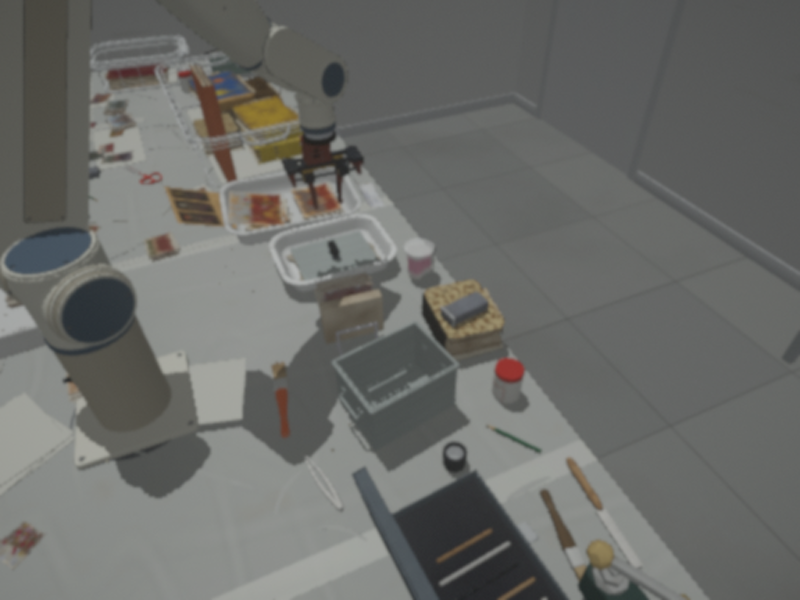

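The lid lies flat in the tray (side view, (335,250)), and the open tank shows its wire cradle (top view, about (482,352)). I'll measure the tank rim and cradle from these pictures.

Run:
```python
from h import *
for n in("top","side"):
    d=pickle.load(open(f"pics/{n}2.pkl","rb"));P=pts(d).reshape(-1,3);P=P[np.isfinite(P[:,0])]
    p=P[(np.hypot(*(P[:,:2]-(475,-210)).T)<130)&(P[:,2]>112)&(P[:,2]<135)]; print(n,"rim",len(p),np.median(p[:,2]).round(1),*rect(p[:,:2]))
    p=P[(np.hypot(*(P[:,:2]-(475,-210)).T)<55)&(P[:,2]>28)&(P[:,2]<60)]; print(n,"cradle",len(p),*rect(p[:,:2]),p.mean(0).round(1))
    p=P[(np.hypot(*(P[:,:2]-(510,288)).T)<70)&(P[:,2]<24)&(P[:,2]>5)]; print("lid z",np.median(p[:,2]))
    b=(265,180,355,270) if n=="top" else (200,195,310,285)
    crop(d,*b,6,f"pics/{n}2c.png")
```

```text
top rim 583 126.2 [ 475.8 -209.2] [190.5 144.8] 10.6
top cradle 117 [ 475.3 -208.7] [88.  68.2] 10.7 [ 473.5 -210.    45.1]
lid z 19.496754842301357
side rim 735 124.6 [ 474.7 -211.5] [188.4 146.6] 10.2
side cradle 69 [ 471.  -183.3] [90.1 10.2] 9.7 [ 468.9 -182.8   42.8]
lid z 19.471603477805047
```

View pics/top2c.png

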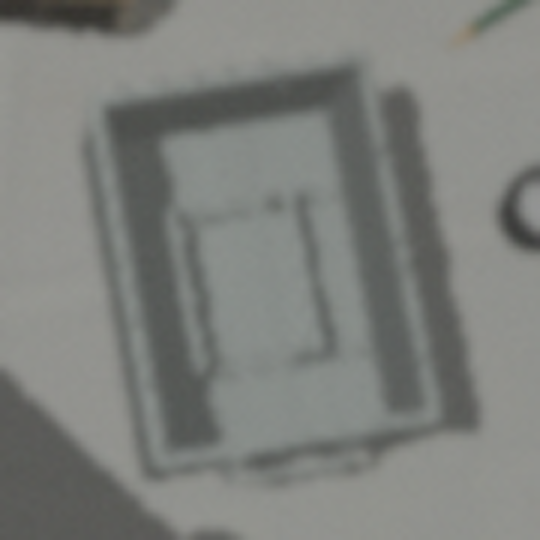

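Call:
move_arm --pt "-16 -2 -2 0 0.001 0.116" --pt "-17 0 -2 0 0.001 0.116" --pt "-17 1 -2 0 0.001 0.116" --pt "-16 3 -2 0 0.001 0.116" --pt "-16 5 -2 0 0.001 0.116" --hand -0.5

```text
t: 8.72
ee_pos: [495.5, 206.7, 181.8]
orientation: [-2.796, -1.422, -0.017]
ft_force: [-0.0, 0.2, 0.8]
width: 66.0
```

Call:
move_arm --pt "-15 7 -2 0 0.001 0.116" --pt "-14 9 -2 0 0.001 0.116" --pt "-13 10 -2 0 0.001 0.116" --pt "-12 12 -2 0 0.001 0.116" --pt "-10 13 -2 0 0.001 0.116"

```text
t: 9.13
ee_pos: [476.2, 121.1, 191.8]
orientation: [-3.088, -0.517, -0.019]
ft_force: [0.2, 0.1, 0.2]
width: 66.0
```

```bash
python3 plan.py 465 58 180 -95.2 25 abs
```

```text
t 9.13 pos [476.2 121.1 191.8] psi -71.0 tilt 0.93 w 66.0 F [0.2 0.1 0.2] q [0.22 0.26 1.95 0.01 0.91 1.45]
[[-7.8, 14.0, 2.7, -0.003, -0.003, 0.106], [-6.3, 14.8, 2.8, -0.003, -0.003, 0.106], [-4.7, 15.3, 2.8, -0.003, -0.003, 0.105], [-3.0, 15.7, 2.9, -0.002, -0.003, 0.106]]
```

Call:
move_arm --pt "-8 14 3 -0.003 -0.003 0.106" --pt "-6 15 3 -0.003 -0.003 0.106" --pt "-5 14 3 -0.003 -0.003 0.105" --pt "-3 8 3 -0.002 -0.003 0.08" --pt "0 0 0 0 0 0"

```text
t: 9.55
ee_pos: [461.5, 61.8, 180.1]
orientation: [3.138, -0.146, -0.0]
ft_force: [0.4, 0.1, -0.5]
width: 66.1
```

```bash
python3 plan.py 465 58 140 -95.2 15 abs
```

```text
t 9.55 pos [461.5  61.8 180.1] psi -95.3 tilt 0.04 w 66.1 F [ 0.4  0.1 -0.5] q [ 0.11  0.25  2.01 -0.    0.88  1.77]
[[1.3, 1.1, 13.4, 0.0, 0.0, -0.001], [1.3, 1.2, 13.3, 0.0, 0.0, -0.0], [1.3, 1.1, 13.4, 0.001, 0.0, -0.001]]
```

Call:
move_arm --pt "1 1 13 0 0 0" --pt "1 1 13 0 0 0" --pt "1 1 12 0 0 0" --pt "0 0 0 0 0 0" --pt "0 0 0 0 0 0"

```text
t: 9.97
ee_pos: [465.1, 59.3, 142.5]
orientation: [-3.138, 0.128, -0.004]
ft_force: [-0.7, 0.0, 0.1]
width: 65.8
```

```bash
python3 plan.py 465 58 81 -95.2 12 abs;  python3 - <<'E'
from h import *
from workcell import eyes
d=eyes.get_image("side"); crop(d,170,120,290,220,6,"pics/side3.png")
E
```

```text
t 9.97 pos [465.1  59.3 142.5] psi -94.7 tilt 0.17 w 65.8 F [-0.7  0.   0.1] q [0.1  0.32 2.03 0.   0.79 1.75]
[[-0.0, 0.2, 10.3, -0.0, -0.0, 0.001], [-0.0, 0.2, 10.2, -0.0, -0.001, 0.002], [-0.0, 0.2, 10.3, -0.0, -0.0, 0.001], [-0.1, 0.2, 10.2, -0.0, -0.001, 0.002], [-0.0, 0.3, 10.3, -0.0, -0.0, 0.001]]
[[-0.1, 0.2, 10.2, -0.001, -0.001, 0.002]]
```

View pics/side3.png

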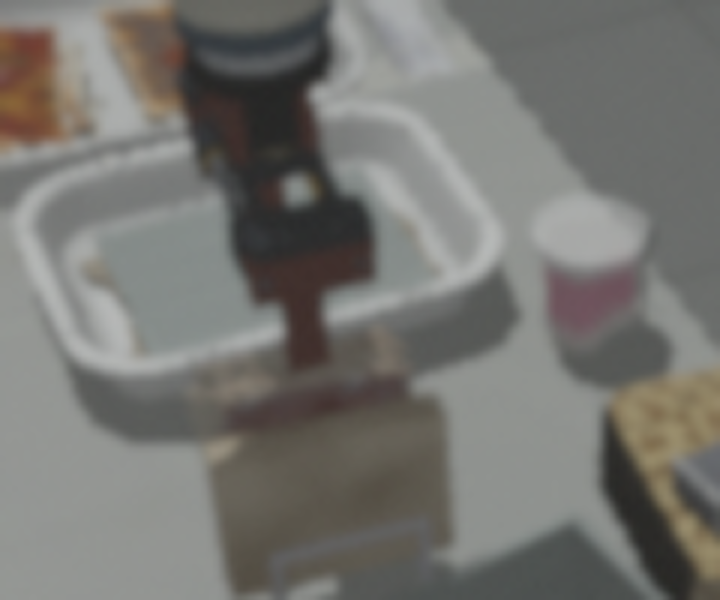

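The front finger (310,330) is between the board and the wad, near the middle of the wad's length. I'll descend.

Call:
move_arm --pt "0 0 10 0 0 0.001" --pt "0 0 10 0 0 0.002" --pt "0 0 10 0 0 0.001" --pt "0 0 10 0 0 0.002" --pt "0 0 10 0 0 0.001"

```text
t: 10.43
ee_pos: [468.4, 60.7, 92.7]
orientation: [-3.137, 0.134, -0.018]
ft_force: [0.5, 0.7, -0.4]
width: 66.2
```

```bash
python3 plan.py 465 58 81 -95.2 12 abs
```

```text
t 10.43 pos [468.4  60.7  92.7] psi -94.9 tilt 0.67 w 66.2 F [ 0.5  0.7 -0.4] q [0.1  0.41 2.05 0.   0.67 1.76]
[[-1.7, 1.5, 5.8, -0.001, -0.006, 0.003], [-1.6, 1.5, 5.8, -0.002, -0.005, 0.002]]
```

Call:
move_arm --pt "-1.5 1.5 6 -0.001 -0.006 0.003" --pt "-1.5 1.5 6 -0.002 -0.005 0.002" --pt "0 0 0 0 0 0" --pt "0 0 0 0 0 0"

```text
t: 10.77
ee_pos: [463.5, 57.9, 77.1]
orientation: [3.137, -0.141, -0.007]
ft_force: [-0.3, 0.2, -0.0]
width: 65.6
```

```bash
python3 plan.py 465 58 81 -95.2 12 abs
```

```text
t 10.77 pos [463.5  57.9  77.1] psi -95.2 tilt 0.28 w 65.6 F [-0.3  0.2 -0. ] q [ 0.1   0.44  2.06 -0.    0.65  1.76]
[[1.5, -0.3, -3.9, 0.001, 0.005, 0.001]]
```

Call:
move_arm --pt "1 0 -2.5 0.001 0.004 0" --pt "0 0 0 0 0 0"

```text
t: 10.93
ee_pos: [464.8, 57.8, 79.9]
orientation: [3.138, -0.141, -0.0]
ft_force: [0.2, 0.0, -0.1]
width: 65.8
```

Call:
move_arm --pt "0 0 0 0 0 0" --pt "0 0 0 0 0 0" --pt "0 0 0 0 0 0" --pt "0 0 0 0 0 0" --pt "0 0 0 0 0 0" --hand 1

```text
t: 11.35
ee_pos: [466.1, 58.0, 81.8]
orientation: [-3.138, 0.141, -0.006]
ft_force: [0.1, 1.0, -0.6]
width: 36.2
```

Call:
move_arm --pt "0 0 0 0 0 0" --pt "0 0 0 0 0 0" --pt "0 0 0 0 0 0"

```text
t: 11.6
ee_pos: [466.2, 57.9, 81.9]
orientation: [-3.138, 0.142, -0.007]
ft_force: [0.2, -0.2, 0.8]
width: 32.4
```

```bash
python3 plan.py 465 58 81 -95.2 12 abs
```

```text
t 11.6 pos [466.2  57.9  81.9] psi -95.2 tilt 0.24 w 32.4 F [ 0.2 -0.2  0.8] q [ 0.1   0.43  2.06 -0.    0.65  1.76]
[[-1.2, 0.0, 0.9, -0.001, -0.004, 0.001]]
```

Call:
move_arm --pt "0 0 -6 0 -0.003 0" --pt "0 0 -12 0 -0.001 0" --pt "0 0 -20 0 0 0" --pt "0 0 -25 0 0 0" --pt "0 0 -25 0 0 0"

```text
t: 12.02
ee_pos: [460.0, 57.2, 167.5]
orientation: [3.136, -0.141, -0.028]
ft_force: [1.2, -0.0, -3.2]
width: 32.0
```

```bash
python3 plan.py 465 58 215 -95.2 25 abs
```

```text
t 12.02 pos [460.   57.2 167.5] psi -95.1 tilt 1.02 w 32.0 F [ 1.2 -0.  -3.2] q [0.1  0.28 2.01 0.   0.87 1.76]
[[2.0, -0.5, -23.8, 0.001, 0.009, 0.0], [2.3, -0.6, -23.7, 0.002, 0.009, 0.001]]
```

Call:
move_arm --pt "1 0 -24 0.001 0.007 0" --pt "1 0 -22 0.002 0.007 0" --pt "0 0 0 0 0 0"

```text
t: 12.27
ee_pos: [463.3, 57.2, 219.5]
orientation: [-3.137, 0.141, -0.0]
ft_force: [0.5, -0.5, -2.6]
width: 32.2
```

```bash
python3 plan.py 477 -210.5 220 -79.6 30 abs;  python3 - <<'E'
from h import *
from workcell import eyes
d=eyes.get_image("side"); crop(d,170,80,310,200,5.5,"pics/side4.png")
E
```

```text
t 12.27 pos [463.3  57.2 219.5] psi -95.1 tilt 0.06 w 32.2 F [ 0.5 -0.5 -2.6] q [0.1  0.19 1.97 0.   0.98 1.76]
[[4.2, 29.5, -0.1, -0.0, -0.0, -0.03], [3.3, 29.6, -0.1, -0.0, -0.0, -0.03], [2.4, 29.7, -0.1, -0.0, -0.0, -0.03], [1.5, 29.7, -0.1, -0.0, -0.0, -0.03], [0.6, 29.8, -0.1, -0.0, -0.0, -0.03]]
[[-0.3, 29.8, -0.1, -0.0, -0.0, -0.03], [-1.2, 29.7, -0.1, -0.0, -0.0, -0.03], [-2.0, 29.7, -0.1, -0.0, -0.0, -0.031], [-3.0, 29.6, -0.0, -0.001, -0.0, -0.03]]
```

View pics/side4.png

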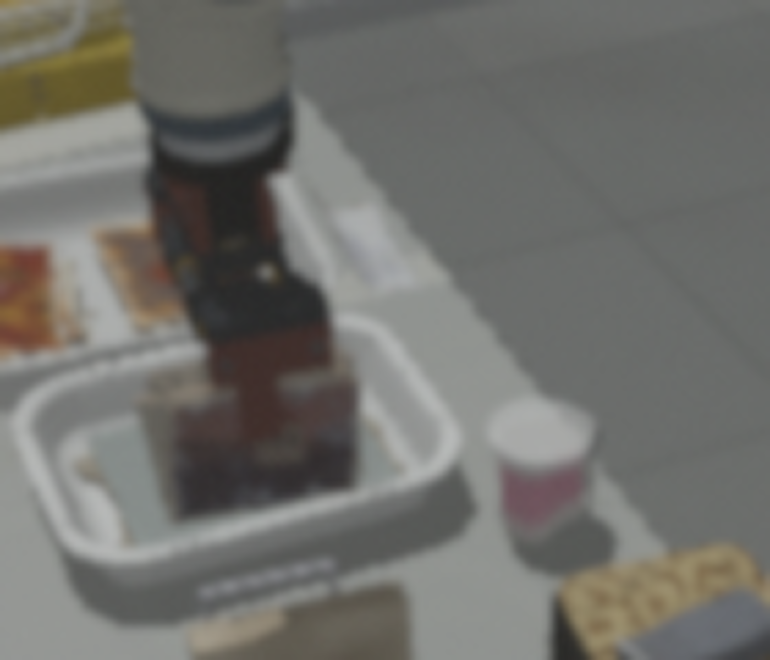

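The wad is held upright (foot line about y=510 in the crop) and clear of the rack and board. I'll move to the tank.

Call:
move_arm --pt "3 15 0 0 0 -0.015" --pt "4 25 0 0 0 -0.03" --pt "3 29 0 0 0 -0.03" --pt "2 29 0 0 0 -0.03" --pt "1 29 0 0 0 -0.03"

```text
t: 12.73
ee_pos: [466.1, -69.9, 210.2]
orientation: [-3.136, -0.093, 0.021]
ft_force: [-0.4, -0.3, -3.0]
width: 32.4
```

```bash
python3 plan.py 477 -210.5 220 -79.6 30 abs
```

```text
t 12.73 pos [466.1 -69.9 210.2] psi -86.6 tilt 0.79 w 32.4 F [-0.4 -0.3 -3. ] q [-0.17  0.22  1.96  0.    0.97  1.34]
[[0.5, 28.2, -2.1, -0.001, 0.003, -0.025], [-0.2, 28.2, -2.1, -0.001, 0.002, -0.024], [-0.9, 28.2, -2.0, -0.001, 0.003, -0.025], [-1.6, 28.2, -2.0, -0.001, 0.002, -0.024], [-2.2, 28.1, -2.0, -0.001, 0.003, -0.025]]
```

Call:
move_arm --pt "0 28 -4 -0.001 0.003 -0.025" --pt "0 28 -3 -0.001 0.003 -0.025" --pt "-1 27 -2 -0.001 0.003 -0.025" --pt "-2 20 -2 -0.001 0.003 -0.025" --pt "-2 12 -2 -0.001 0.001 -0.02"

```text
t: 13.15
ee_pos: [466.1, -191.3, 211.8]
orientation: [-3.122, -0.288, 0.026]
ft_force: [0.3, 0.6, -3.2]
width: 32.2
```

```bash
python3 plan.py 477 -210.5 205 -79.6 30 abs
```

```text
t 13.15 pos [ 466.1 -191.3  211.8] psi -79.5 tilt 1.04 w 32.2 F [ 0.3  0.6 -3.2] q [-0.41  0.27  1.89 -0.    1.    0.98]
[[7.3, 21.0, 6.5, -0.008, 0.016, 0.003]]
```

Call:
move_arm --pt "4 10 1 -0.004 0.008 0" --pt "4 8 2 -0.004 0.008 0" --pt "0 0 0 0 0 0" --pt "0 0 0 0 0 0"

```text
t: 13.48
ee_pos: [475.0, -209.3, 202.1]
orientation: [-3.125, -0.281, 0.011]
ft_force: [-0.7, -1.1, -3.8]
width: 32.0
```

```bash
python3 plan.py 477 -210.5 205 -79.6 30 abs;  python3 - <<'E'
from h import *
from workcell import eyes
d=eyes.get_image("side"); crop(d,190,110,320,290,3.3,"pics/side5.png")
S=pts(d).reshape(-1,3); S=S[np.isfinite(S[:,0])]
E
```

```text
t 13.48 pos [ 475.  -209.3  202.1] psi -79.7 tilt 0.48 w 32.0 F [-0.7 -1.1 -3.8] q [-0.44  0.3   1.87  0.    0.98  0.95]
[[1.7, 1.5, -2.9, -0.005, 0.007, -0.002]]
```

View pics/side5.png

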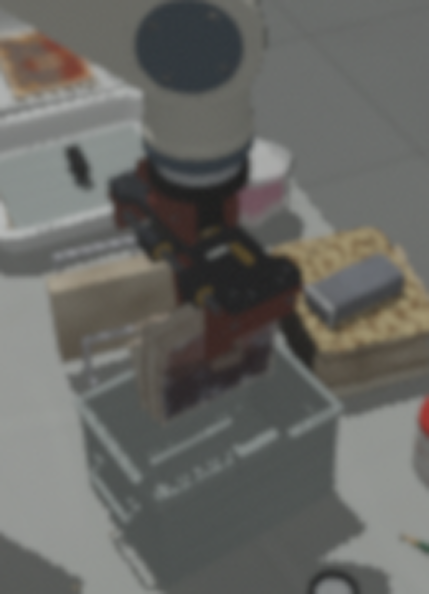

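Call:
move_arm --pt "2 1 8 -0.004 0.006 0" --pt "0 0 14 0 0 0" --pt "0 0 14 0 0 0" --pt "0 0 14 0 0 0" --pt "0 0 0 0 0 0"

```text
t: 13.95
ee_pos: [477.7, -205.1, 150.5]
orientation: [-3.127, -0.288, -0.0]
ft_force: [-1.4, -0.2, -4.4]
width: 32.0
```

```bash
python3 plan.py 477 -210.5 105 -79.6 12 abs
```

```text
t 13.95 pos [ 477.7 -205.1  150.5] psi -79.5 tilt 0.08 w 32.0 F [-1.4 -0.2 -4.4] q [-0.43  0.37  1.91  0.    0.86  0.96]
[[-0.4, 1.3, 11.4, -0.0, -0.0, 0.001], [-0.4, 1.3, 11.4, -0.0, -0.0, 0.0], [-0.5, 1.3, 11.4, -0.001, -0.0, 0.001], [-0.4, 1.3, 11.3, -0.0, -0.0, 0.0]]
```

Call:
move_arm --pt "-0.5 3 8 0 0 0" --pt "-0.5 2 10 0 0 0" --pt "-0.5 2 10 0 0 0" --pt "-0.5 1 8 0 0 0" --pt "0 0 0 0 0 0"

```text
t: 14.37
ee_pos: [478.4, -212.5, 112.7]
orientation: [-3.127, -0.293, -0.003]
ft_force: [-0.9, -0.0, -4.0]
width: 32.5
```

```bash
python3 plan.py 477 -210.5 100 -79.6 12 abs
```

```text
t 14.37 pos [ 478.4 -212.5  112.7] psi -79.3 tilt 0.11 w 32.5 F [-0.9 -0.  -4. ] q [-0.44  0.44  1.93  0.    0.78  0.94]
[[-0.5, -1.1, 6.4, -0.0, -0.001, 0.003], [-0.5, -1.1, 6.3, -0.001, -0.001, 0.002]]
```

Foot at z≈58. The hairpin tops are at 45, so I'll centre the wad before going in.

Call:
move_arm --pt "-0.5 -1.5 4 0 -0.001 0.003" --pt "-0.5 -0.5 4 0 -0.001 0.002" --pt "0 0 0 0 0 0" --pt "0 0 0 0 0 0"

```text
t: 14.7
ee_pos: [477.0, -210.9, 103.8]
orientation: [-3.128, -0.283, 0.001]
ft_force: [-0.8, 0.5, -4.7]
width: 32.4
```

```bash
python3 plan.py 477 -210.5 80 -79.6 8 abs;  python3 - <<'E'
from h import *
from workcell import eyes
for n,b in(("top",(265,180,355,270)),("side",(200,190,310,285))):
    d=eyes.get_image(n); crop(d,*b,5,f"pics/{n}6.png")
E
```

```text
t 14.7 pos [ 477.  -210.9  103.8] psi -79.7 tilt 0.04 w 32.4 F [-0.8  0.5 -4.7] q [-0.44  0.45  1.93  0.    0.76  0.95]
[[0.0, -0.1, 7.9, -0.0, 0.0, -0.0], [0.0, -0.2, 7.9, -0.0, 0.0, -0.001], [0.1, -0.1, 8.0, -0.001, 0.0, -0.0]]
```

View pics/side6.png

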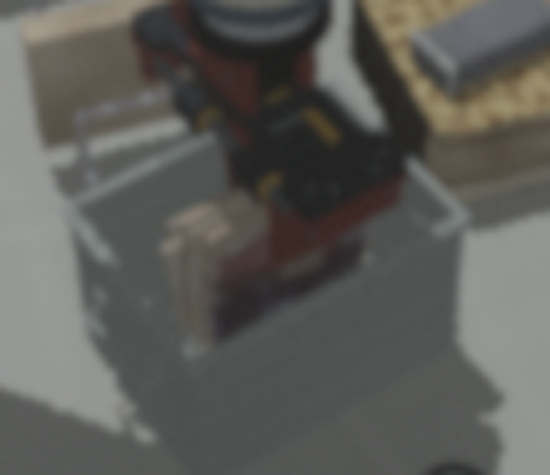

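View pics/top6.png

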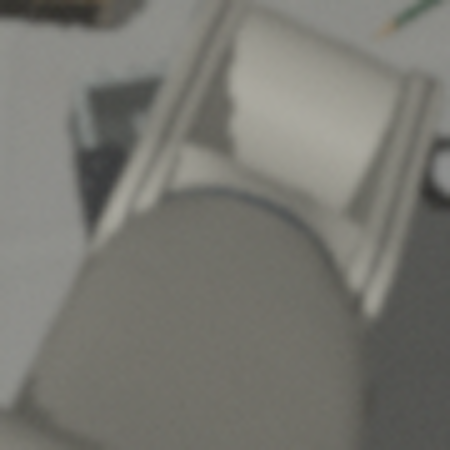

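The wad is centred between the tank walls in the side view. The top view is blocked by the arm. I'll lower gently.

Call:
move_arm --pt "0 0.5 7 0 0 0" --pt "0 0.5 7 0 0 0" --pt "0 0 4 0 0 0" --pt "0 0 0 0 0 0"

```text
t: 15.13
ee_pos: [478.2, -212.4, 85.2]
orientation: [3.128, 0.283, 0.003]
ft_force: [0.4, -0.7, -2.7]
width: 32.0
```

```bash
python3 plan.py 477 -210.5 73 -79.6 4 abs
```

```text
t 15.13 pos [ 478.2 -212.4   85.2] psi -79.7 tilt 0.13 w 32.0 F [ 0.4 -0.7 -2.7] q [-0.44  0.48  1.94  0.    0.72  0.95]
[[-0.2, -0.5, 3.1, 0.0, -0.0, -0.0], [-0.2, -0.5, 3.0, 0.0, -0.001, -0.0], [-0.2, -0.6, 3.1, 0.001, -0.0, -0.001], [-0.2, -0.5, 3.0, 0.0, -0.001, -0.0]]
```

Call:
move_arm --pt "0 -1 4 0 0 0" --pt "0 -0.5 3 0 0 0" --pt "0 0 2 0 0 0" --pt "0 0 1 0 0 0"

```text
t: 15.47
ee_pos: [477.7, -210.7, 73.8]
orientation: [3.128, 0.283, 0.002]
ft_force: [-1.1, 1.3, -3.6]
width: 32.2
```

```bash
python3 plan.py 477 -210.5 73 -79.6 4 abs
```

```text
t 15.47 pos [ 477.7 -210.7   73.8] psi -79.7 tilt 0.08 w 32.2 F [-1.1  1.3 -3.6] q [-0.44  0.5   1.95  0.    0.69  0.95]
[[-0.7, -0.4, 0.8, 0.001, -0.001, -0.001]]
```

Call:
move_arm --pt "0 0 1 0 0 0" --pt "0 0 1 0 0 0"

```text
t: 15.63
ee_pos: [477.7, -210.7, 72.7]
orientation: [3.129, 0.283, 0.001]
ft_force: [-7.0, 2.1, 22.7]
width: 32.4
```

```bash
python3 plan.py 477 -210.5 73 -79.6 4 abs
```

```text
t 15.63 pos [ 477.7 -210.7   72.7] psi -79.7 tilt 0.05 w 32.4 F [-7.   2.1 22.7] q [-0.44  0.5   1.95  0.    0.69  0.95]
[[-0.6, -0.3, -0.3, 0.0, -0.001, -0.001]]
```

Contact at z=72.7 (73 predicted), so the foot is on the runners. I'll release.

Call:
move_arm --pt "0 0 0 0 0 0" --pt "0 0 0 0 0 0" --pt "0 0 0 0 0 0" --pt "0 0 0 0 0 0" --pt "0 0 0 0 0 0" --hand -0.4

```text
t: 16.05
ee_pos: [479.8, -211.6, 74.8]
orientation: [3.126, 0.283, 0.008]
ft_force: [-0.5, -0.2, -0.2]
width: 60.1
```

```bash
python3 plan.py 477 -210.5 200 -79.6 25 abs
```

```text
t 16.05 pos [ 479.8 -211.6   74.8] psi -79.7 tilt 0.34 w 60.1 F [-0.5 -0.2 -0.2] q [-0.44  0.5   1.94  0.    0.69  0.95]
[[-0.3, -0.2, -20.9, 0.001, -0.001, -0.0], [-0.3, -0.2, -20.9, 0.0, -0.001, -0.0], [-0.4, -0.2, -20.9, 0.001, -0.001, -0.0], [-0.4, -0.3, -20.8, 0.0, -0.001, -0.0], [-0.4, -0.2, -20.9, 0.001, -0.001, -0.0]]
[[-0.4, -0.3, -20.8, 0.0, -0.0, -0.001]]
```

Call:
move_arm --pt "0 0 -8 0 0 0" --pt "0 0 -15 0 0 0" --pt "0 0 -20 0 0 0" --pt "0 0 -25 0 0 0" --pt "0 0 -30 0 0 0"

```text
t: 16.47
ee_pos: [475.3, -209.6, 171.8]
orientation: [-3.125, -0.283, 0.009]
ft_force: [0.1, -0.3, -0.2]
width: 61.7
```

```bash
python3 plan.py 495 60 200 0 35 abs
```

```text
t 16.47 pos [ 475.3 -209.6  171.8] psi -79.7 tilt 0.4 w 61.7 F [ 0.1 -0.3 -0.2] q [-0.44  0.34  1.9   0.    0.91  0.95]
[[5.6, -21.8, -2.3, -0.001, 0.0, -0.116], [8.1, -21.0, -2.3, -0.001, 0.0, -0.116], [10.5, -19.9, -2.3, -0.001, 0.0, -0.116], [12.7, -18.6, -2.4, -0.001, 0.0, -0.116], [14.8, -17.0, -2.4, -0.001, 0.0, -0.116]]
[[16.7, -15.1, -2.4, -0.0, 0.0, -0.116], [18.3, -13.1, -2.4, -0.001, 0.0, -0.116], [19.7, -10.9, -2.4, -0.001, 0.001, -0.116], [20.9, -8.6, -2.4, -0.0, 0.0, -0.116], [21.7, -6.1, -2.4, -0.001, 0.001, -0.115]]
[[22.3, -3.5, -2.3, -0.0, 0.0, -0.116], [22.5, -1.0, -2.3, -0.001, 0.001, -0.115]]
```

Call:
move_arm --pt "3 -12 -16 0 0 -0.1" --pt "8 -21 -6 0 0 -0.116" --pt "11 -20 -3 0 0 -0.116" --pt "13 -19 -2 0 0 -0.116" --pt "15 -17 -2 0 0 -0.116"

```text
t: 16.88
ee_pos: [488.3, -108.5, 212.5]
orientation: [2.912, 1.162, 0.011]
ft_force: [0.1, 1.0, 0.1]
width: 61.5
```

Call:
move_arm --pt "17 -15 -2 0 0 -0.116" --pt "18 -13 -2 0 0 -0.116" --pt "20 -11 -2 0 0 -0.116" --pt "21 -9 -2 0 0 -0.116" --pt "22 -6 -2 0 0 -0.116" --hand -0.2

```text
t: 17.3
ee_pos: [495.2, 10.0, 226.5]
orientation: [2.426, 1.979, 0.012]
ft_force: [0.6, 0.4, -0.1]
width: 52.7
```

```bash
python3 plan.py 510.2 288.1 170 0 38 abs
```

```text
t 17.3 pos [495.2  10.  226.5] psi -11.6 tilt 0.74 w 52.7 F [ 0.6  0.4 -0.1] q [-0.    0.22  1.92 -0.    0.99  0.2 ]
[[34.4, -5.2, 7.0, 0.002, 0.0, -0.025], [34.6, -4.4, 7.0, 0.002, 0.0, -0.025], [34.7, -3.5, 7.0, 0.001, 0.0, -0.025], [34.7, -2.6, 7.0, 0.002, 0.0, -0.025], [34.8, -1.7, 7.0, 0.001, 0.001, -0.026]]
[[34.8, -0.8, 7.0, 0.002, 0.0, -0.025], [34.8, 0.1, 7.0, 0.001, 0.001, -0.026], [34.8, 0.9, 7.0, 0.002, 0.0, -0.025]]
```

Call:
move_arm --pt "34 -5 3 0.002 0 -0.025" --pt "34 -4 5 0.002 0 -0.025" --pt "34 -3 6 0.001 0 -0.025" --pt "34 -2 7 0.002 0 -0.025" --pt "34 -1 7 0.001 0 -0.025"

```text
t: 17.72
ee_pos: [506.4, 186.9, 203.0]
orientation: [2.288, 2.138, 0.012]
ft_force: [0.4, -0.8, 1.1]
width: 52.6
```

```bash
python3 plan.py 510.2 288.1 170 0 25 abs
python3 - <<'E'
from h import *
from workcell import eyes
for n,b in(("top",(265,180,355,270)),("side",(200,190,310,285))):
    d=eyes.get_image(n); crop(d,*b,5,f"pics/{n}7.png")
    P=pts(d).reshape(-1,3);P=P[np.isfinite(P[:,0])]
    p=P[(np.hypot(*(P[:,:2]-(475,-210)).T)<62)&(P[:,2]>85)&(P[:,2]<122)]; print(n,len(p),np.median(p[:,2]),*rect(p[:,:2]),pca(p),p.mean(0))
E
```

```text
t 17.72 pos [506.4 186.9 203. ] psi -3.9 tilt 0.7 w 52.6 F [ 0.4 -0.8  1.1] q [ 0.33  0.32  1.84 -0.01  0.97  0.41]
[[20.3, -0.7, 6.6, 0.002, 0.0, -0.014], [20.3, -0.4, 6.6, 0.003, 0.0, -0.013], [20.2, -0.1, 6.6, 0.002, 0.0, -0.014], [20.3, 0.2, 6.5, 0.003, 0.001, -0.013], [20.2, 0.5, 6.6, 0.002, 0.0, -0.014]]
top 482 107.59600351769711 [ 475.3 -210.6] [121.6  37.8] 12.4 10.9 [ 475.61084869 -208.97072391  106.95242885]
side 526 106.57853261984951 [ 477.7 -212.8] [100.5  99. ] 51.6 8.9 [ 474.57378139 -218.26847462  104.47584254]
```

View pics/top7.png

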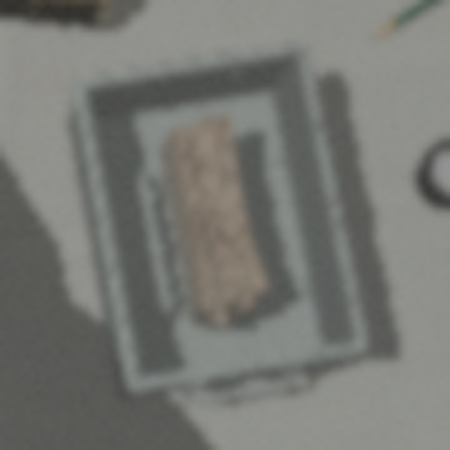

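View pics/side7.png

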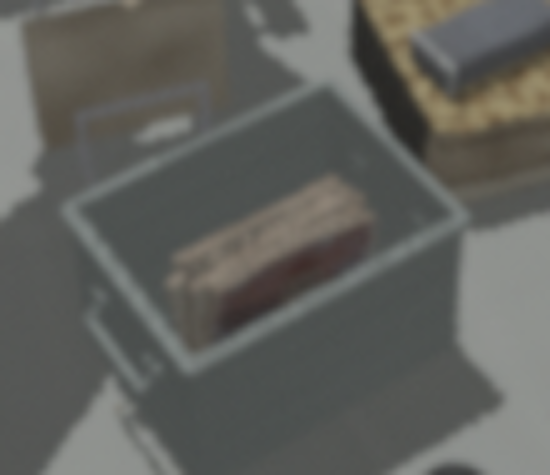

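The wad stands upright in the cradle and in the middle (top view: centre about (218,222), its top measures (475,-210)). Next I'll regrasp the lid.

Call:
move_arm --pt "20 -1 6 0.002 0 -0.014" --pt "20 0 7 0.003 0 -0.014" --pt "20 0 7 0.002 0 -0.014" --pt "18 0 7 0.003 0 -0.014" --pt "12 0 7 0.002 0 -0.014"

```text
t: 18.23
ee_pos: [509.3, 280.6, 170.6]
orientation: [2.211, 2.229, 0.001]
ft_force: [0.5, 0.6, 0.3]
width: 52.5
```

```bash
python3 plan.py 510.2 288.1 100 0 25 abs
```

```text
t 18.23 pos [509.3 280.6 170.6] psi 0.5 tilt 0.11 w 52.5 F [0.5 0.6 0.3] q [ 0.48  0.42  1.77 -0.    0.95  0.48]
[[2.5, 0.3, 23.5, 0.001, 0.0, 0.003], [2.5, 0.3, 23.5, 0.0, 0.001, 0.003], [2.6, 0.3, 23.6, 0.001, 0.0, 0.002]]
```

Call:
move_arm --pt "1 0 15 0.001 0 0.003" --pt "1 0 22 0 0 0.003" --pt "0 0 22 0 0 0.002" --pt "0 0 15 0 0 0" --pt "0 0 0 0 0 0"

```text
t: 18.65
ee_pos: [510.4, 283.5, 95.2]
orientation: [2.216, 2.223, 0.003]
ft_force: [-0.2, -0.4, -0.6]
width: 52.5
```

```bash
python3 plan.py 510.2 288.1 60 0 14 abs
```

```text
t 18.65 pos [510.4 283.5  95.2] psi 0.2 tilt 0.18 w 52.5 F [-0.2 -0.4 -0.6] q [ 0.49  0.54  1.8  -0.    0.8   0.49]
[[1.5, -0.1, 11.7, 0.001, 0.0, 0.001], [1.6, -0.1, 11.8, 0.001, 0.0, 0.001], [1.5, -0.1, 11.7, 0.001, 0.0, 0.001]]
```

Call:
move_arm --pt "2 0 12 0.001 0 0.001" --pt "1.5 0 12 0.001 0 0.001" --pt "1 0 12 0.001 0 0.001" --pt "0 0 8 0 0 0" --pt "0 0 0 0 0 0"

```text
t: 19.07
ee_pos: [512.2, 287.6, 49.6]
orientation: [2.222, 2.219, 0.003]
ft_force: [-0.4, -0.0, 0.1]
width: 53.0
```

```bash
python3 plan.py 510.2 288.1 27 0 10 abs
```

```text
t 19.07 pos [512.2 287.6  49.6] psi -0.1 tilt 0.13 w 53.0 F [-0.4 -0.   0.1] q [ 0.49  0.61  1.81 -0.    0.72  0.49]
[[0.2, -0.7, 7.5, 0.001, -0.0, -0.0], [0.1, -0.6, 7.5, 0.001, -0.0, -0.001], [0.2, -0.7, 7.6, 0.0, -0.001, -0.0]]
```

Call:
move_arm --pt "0 -1 7.5 0.001 0 0" --pt "0 -0.5 7.5 0.001 0 0" --pt "0 -0.5 5 0 0 0" --pt "0 0 0 0 0 0"

```text
t: 19.4
ee_pos: [510.5, 287.8, 28.0]
orientation: [-2.223, -2.22, -0.002]
ft_force: [-0.9, 0.7, 0.6]
width: 52.7
```

```bash
python3 plan.py 510.2 288.1 27 0 10 abs
```

```text
t 19.4 pos [510.5 287.8  28. ] psi -0.1 tilt 0.08 w 52.7 F [-0.9  0.7  0.6] q [0.49 0.65 1.81 0.   0.68 0.49]
[[0.3, -0.3, 1.0, 0.001, -0.001, -0.001]]
```

Call:
move_arm --pt "0 0 0.7 0 0 -0.001" --pt "0 0 0 0 0 0" --pt "0 0 0 0 0 0" --pt "0 0 0 0 0 0" --pt "0 0 0 0 0 0" --hand 1

```text
t: 19.82
ee_pos: [510.9, 288.1, 27.8]
orientation: [2.222, 2.221, 0.004]
ft_force: [-0.9, -0.6, 0.1]
width: 22.6
```

Call:
move_arm --pt "0 0 0 0 0 0" --pt "0 0 0 0 0 0" --pt "0 0 0 0 0 0"

```text
t: 20.07
ee_pos: [510.8, 288.1, 27.9]
orientation: [2.222, 2.221, 0.004]
ft_force: [-0.0, 0.2, -1.4]
width: 19.6
```

```bash
python3 plan.py 510.2 288.1 150 0 25 abs
```

```text
t 20.07 pos [510.8 288.1  27.9] psi -0.0 tilt 0.14 w 19.6 F [-0.   0.2 -1.4] q [0.49 0.65 1.81 0.   0.68 0.49]
[[0.1, -0.1, -24.4, 0.0, -0.0, -0.0], [0.0, -0.1, -24.4, 0.0, -0.0, -0.0], [0.1, -0.1, -24.4, 0.001, -0.001, -0.0], [0.0, -0.1, -24.5, 0.0, -0.0, -0.0], [0.0, -0.0, -24.4, 0.001, -0.001, -0.0]]
```

Call:
move_arm --pt "0 0 -8 0 0 0" --pt "0 0 -18 0 0 0" --pt "0 0 -30 0 0 0" --pt "0 0 -34 0 0 0" --pt "0 0 -34 0 0 0"

```text
t: 20.48
ee_pos: [504.2, 284.4, 148.3]
orientation: [-2.217, -2.217, 0.027]
ft_force: [0.0, 0.6, -3.8]
width: 19.9
```

```bash
python3 plan.py 498 50 225 5 30 abs
```

```text
t 20.48 pos [504.2 284.4 148.3] psi -0.0 tilt 1.02 w 19.9 F [ 0.   0.6 -3.8] q [0.49 0.46 1.77 0.   0.93 0.49]
[[-26.1, -0.8, -8.3, -0.002, 0.001, -0.01], [-26.1, -1.1, -8.3, -0.002, 0.001, -0.01], [-26.1, -1.3, -8.4, -0.002, 0.001, -0.01], [-26.0, -1.6, -8.4, -0.002, 0.001, -0.01], [-26.0, -1.8, -8.4, -0.002, 0.001, -0.009]]
[[-26.0, -2.0, -8.4, -0.002, 0.001, -0.01], [-26.0, -2.2, -8.5, -0.001, 0.0, -0.009], [-25.9, -2.5, -8.5, -0.002, 0.001, -0.01], [-25.9, -2.7, -8.5, -0.001, 0.0, -0.009]]
```

Call:
move_arm --pt "-8 0 -25 -0.002 0.001 -0.01" --pt "-20 -1 -20 -0.002 0.001 -0.01" --pt "-26 -1 -15 -0.002 0.001 -0.01" --pt "-28 -1 -8 -0.002 0.001 -0.01" --pt "-28 -2 -4 -0.002 0.001 -0.01"

```text
t: 20.9
ee_pos: [505.0, 176.9, 233.7]
orientation: [2.154, 2.284, 0.011]
ft_force: [0.4, 0.1, -3.2]
width: 20.2
```

```bash
python3 plan.py 490 -100 225 9 30 abs
```

```text
t 20.9 pos [505.  176.9 233.7] psi 3.4 tilt 0.43 w 20.2 F [ 0.4  0.1 -3.2] q [0.31 0.27 1.82 0.   1.04 0.25]
[[-27.6, -3.1, 0.7, 0.001, -0.0, -0.01], [-27.5, -3.4, 0.8, 0.001, -0.0, -0.01], [-27.5, -3.7, 0.8, 0.001, -0.0, -0.01], [-27.5, -4.0, 0.8, 0.001, -0.0, -0.01], [-27.4, -4.2, 0.7, 0.0, -0.001, -0.01]]
[[-27.4, -4.5, 0.8, 0.001, -0.0, -0.01], [-27.3, -4.8, 0.8, 0.0, -0.001, -0.01], [-27.3, -5.0, 0.8, 0.001, -0.0, -0.009], [-27.2, -5.3, 0.8, 0.0, -0.001, -0.01], [-27.1, -5.6, 0.9, 0.001, -0.0, -0.009]]
```

Call:
move_arm --pt "-28 -3 0 0.001 0 -0.01" --pt "-28 -3 0 0.001 0 -0.01" --pt "-28 -4 0 0.001 0 -0.01" --pt "-28 -4 0 0.001 0 -0.01" --pt "-28 -4 0 0 0 -0.01"

```text
t: 21.32
ee_pos: [495.9, 29.7, 237.7]
orientation: [2.09, 2.342, 0.012]
ft_force: [0.2, 0.2, -4.1]
width: 19.8
```

Call:
move_arm --pt "-28 -5 0 0.001 0 -0.01" --pt "-28 -5 0 0.001 0 -0.01" --pt "-28 -5 0 0.001 0 -0.01" --pt "-28 -5 0 0.001 0 -0.01" --pt "-28 -5 0 0 0 -0.01"

```text
t: 21.73
ee_pos: [485.7, -119.0, 239.0]
orientation: [-2.028, -2.398, -0.007]
ft_force: [1.1, -0.1, -3.1]
width: 19.6
```

```bash
python3 plan.py 476.5 -211.9 210 10.2 28 abs
```

```text
t 21.73 pos [ 485.7 -119.   239. ] psi 9.5 tilt 0.25 w 19.6 F [ 1.1 -0.1 -3.1] q [-0.27  0.22  1.89  0.01  1.04 -0.44]
[[-22.6, -6.1, 7.1, 0.001, -0.001, -0.003], [-22.5, -6.2, 7.2, 0.0, -0.001, -0.003], [-22.5, -6.3, 7.2, 0.001, -0.001, -0.003], [-22.5, -6.3, 7.2, 0.0, -0.001, -0.002]]
```

Call:
move_arm --pt "-22 -6 6 0.001 -0.001 -0.003" --pt "-22 -6 7 0 -0.001 -0.003" --pt "-18 -4 7 0.001 -0.001 -0.003" --pt "-12 -2 7 0 -0.001 -0.002" --pt "0 0 0 0 0 0"

```text
t: 22.15
ee_pos: [477.7, -203.5, 213.2]
orientation: [2.019, 2.403, -0.001]
ft_force: [-0.4, -0.1, -3.6]
width: 19.6
```

```bash
python3 plan.py 476.5 -211.9 175 10.2 18 abs
```

```text
t 22.15 pos [ 477.7 -203.5  213.2] psi 9.9 tilt 0.17 w 19.6 F [-0.4 -0.1 -3.6] q [-0.42  0.28  1.87 -0.    0.99 -0.6 ]
[[-2.6, -0.9, 12.8, 0.0, 0.001, -0.001], [-2.7, -0.9, 12.7, 0.001, 0.001, -0.002], [-2.7, -0.9, 12.8, 0.0, 0.001, -0.001]]
```

Call:
move_arm --pt "-4 -1 12 0 0.001 -0.001" --pt "-4 -1 12 0.001 0.001 -0.002" --pt "-3 -1 12 0 0.001 -0.001" --pt "-1 0 4 0 0 0" --pt "0 0 0 0 0 0"

```text
t: 22.57
ee_pos: [475.9, -215.0, 170.3]
orientation: [-2.014, -2.409, -0.002]
ft_force: [-0.2, 0.9, -3.7]
width: 19.9
```

```bash
python3 plan.py 476.5 -211.9 158 10.2 12 abs
```

```text
t 22.57 pos [ 475.9 -215.   170.3] psi 10.2 tilt 0.1 w 19.9 F [-0.2  0.9 -3.7] q [-0.45  0.35  1.9   0.    0.9  -0.63]
[[1.5, 0.6, 6.1, -0.0, -0.001, 0.0], [1.5, 0.6, 6.2, -0.0, -0.001, 0.0]]
```

Call:
move_arm --pt "1.5 0.5 6 0 0 0" --pt "1.5 0.5 6 0 0 0" --pt "0 0 0 0 0 0" --pt "0 0 0 0 0 0"

```text
t: 22.9
ee_pos: [476.6, -210.0, 157.0]
orientation: [-2.011, -2.41, -0.002]
ft_force: [-0.8, -0.1, -3.0]
width: 19.6
```

```bash
python3 plan.py 476.5 -211.9 150 10.2 12 abs;python3 - <<'E'
from h import *
from workcell import eyes
for n,b in(("side",(190,180,320,290)),):
    d=eyes.get_image(n); crop(d,*b,5,f"pics/{n}8.png")
E
```

```text
t 22.9 pos [ 476.6 -210.   157. ] psi 10.3 tilt 0.14 w 19.6 F [-0.8 -0.1 -3. ] q [-0.44  0.36  1.91  0.    0.87 -0.62]
[[-1.9, -0.4, 7.0, -0.001, -0.002, 0.002]]
```

View pics/side8.png

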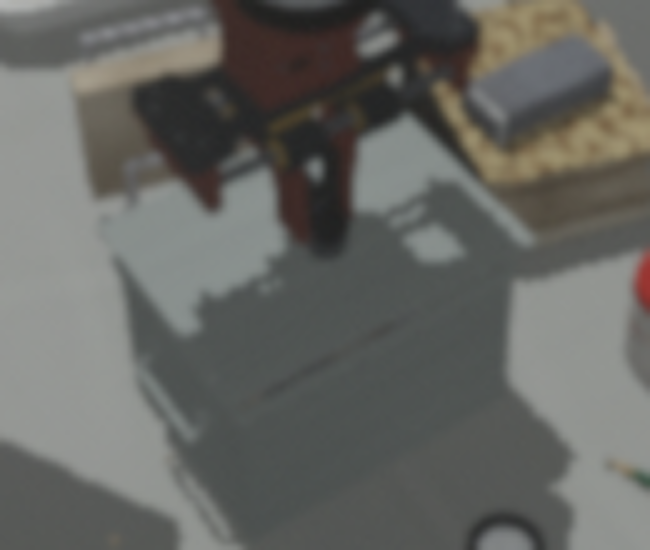

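The lid hovers level over the tank, lined up with the rim. I'll trim sideways and lower it.

Call:
move_arm --pt "-1.5 -0.3 4 0 -0.001 0.001" --pt "0 0 2 0 0 0" --pt "0 0 0 0 0 0"

```text
t: 23.2
ee_pos: [477.3, -211.7, 151.5]
orientation: [2.013, 2.411, 0.002]
ft_force: [-0.6, -0.8, -3.7]
width: 19.8
```

```bash
python3 plan.py 476.5 -211.9 145 10.2 12 abs
```

```text
t 23.2 pos [ 477.3 -211.7  151.5] psi 10.3 tilt 0.07 w 19.8 F [-0.6 -0.8 -3.7] q [-0.44  0.37  1.91  0.    0.86 -0.62]
[[-0.1, -0.8, 6.5, 0.001, -0.0, 0.001]]
```

Call:
move_arm --pt "0 -0.7 3 0 0 0.001" --pt "0 0 3 0 0 0" --pt "0 0 2 0 0 0"

```text
t: 23.45
ee_pos: [477.0, -212.2, 143.4]
orientation: [2.014, 2.409, 0.002]
ft_force: [0.5, -0.5, -3.1]
width: 19.8
```

```bash
python3 plan.py 476.5 -211.9 139 10.2 12 abs
```

```text
t 23.45 pos [ 477.  -212.2  143.4] psi 10.2 tilt 0.14 w 19.8 F [ 0.5 -0.5 -3.1] q [-0.44  0.39  1.92  0.    0.84 -0.62]
[[0.4, -0.4, 4.4, 0.002, 0.001, -0.0]]
```

Flange inside the rim with no contact force. Continuing down.

Call:
move_arm --pt "0 0 2 0.001 0.001 0" --pt "0 0 1.5 0 0 0" --pt "0 0 1 0 0 0"

```text
t: 23.7
ee_pos: [476.8, -212.2, 139.1]
orientation: [-2.015, -2.41, -0.002]
ft_force: [-7.0, 3.6, 23.3]
width: 19.8
```

```bash
python3 plan.py 476.5 -211.9 138 10.2 12 abs
```

```text
t 23.7 pos [ 476.8 -212.2  139.1] psi 10.2 tilt 0.06 w 19.8 F [-7.   3.6 23.3] q [-0.44  0.39  1.92  0.    0.83 -0.62]
[[0.4, -0.3, 1.1, 0.001, -0.001, -0.0]]
```

Contact at 139.1, as predicted. I'll release.

Call:
move_arm --pt "0 0 0 0 0 0" --pt "0 0 0 0 0 0" --pt "0 0 0 0 0 0" --pt "0 0 0 0 0 0" --pt "0 0 0 0 0 0" --hand -0.2

```text
t: 24.12
ee_pos: [478.5, -213.1, 140.6]
orientation: [2.013, 2.407, 0.003]
ft_force: [-0.2, -0.3, 0.0]
width: 49.5
```

Call:
move_arm --pt "0 0 -8 0 0 0" --pt "0 0 -15 0 0 0" --pt "0 0 -22 0 0 0" --pt "0 0 -25 0 0 0" --pt "0 0 -10 0 0 0"

```text
t: 24.53
ee_pos: [476.3, -212.1, 222.2]
orientation: [-2.014, -2.407, -0.001]
ft_force: [0.4, -0.4, 0.3]
width: 52.9
```

```bash
python3 plan.py 682 -98.5 210 -81 30 abs
python3 - <<'E'
from h import *
from workcell import eyes
for n,b in(("side",(190,180,320,290)),):
    d=eyes.get_image(n); crop(d,*b,5,f"pics/{n}9.png")
    P=pts(d).reshape(-1,3);P=P[np.isfinite(P[:,0])]
    p=P[(np.hypot(*(P[:,:2]-(475,-210)).T)<125)&(P[:,2]>122)&(P[:,2]<136)]
    A=np.c_[p[:,:2],np.ones(len(p))]; c=np.linalg.lstsq(A,p[:,2],rcond=None)[0]; print(np.median(p[:,2]),c,*rect(p[:,:2]))
E
```

```text
t 24.53 pos [ 476.3 -212.1  222.2] psi 10.2 tilt 0.18 w 52.9 F [ 0.4 -0.4  0.3] q [-0.44  0.27  1.86  0.    1.02 -0.62]
[[5.4, 15.9, 0.9, -0.0, -0.0, 0.114], [7.2, 15.2, 0.9, -0.0, -0.0, 0.114], [8.8, 14.3, 0.8, -0.0, -0.0, 0.114], [10.4, 13.2, 0.9, -0.0, -0.0, 0.114], [11.8, 11.9, 0.8, -0.0, 0.0, 0.114]]
[[13.1, 10.5, 0.9, -0.0, 0.0, 0.113], [14.2, 8.9, 0.8, -0.0, 0.0, 0.114], [15.1, 7.2, 0.9, -0.0, 0.0, 0.113], [15.9, 5.5, 0.8, -0.001, 0.0, 0.114], [16.4, 3.6, 0.9, -0.0, 0.0, 0.113]]
[[16.7, 1.8, 0.8, -0.001, 0.0, 0.114], [16.8, -0.1, 0.9, -0.0, 0.0, 0.113], [16.6, -2.0, 0.8, -0.0, 0.0, 0.114], [16.4, -3.9, 0.9, -0.001, 0.001, 0.113]]
129.83298884950233 [1.16500258e-03 2.06662492e-03 1.29712753e+02] [ 477.7 -211.5] [199.  154.7] 10.1
```

View pics/side9.png

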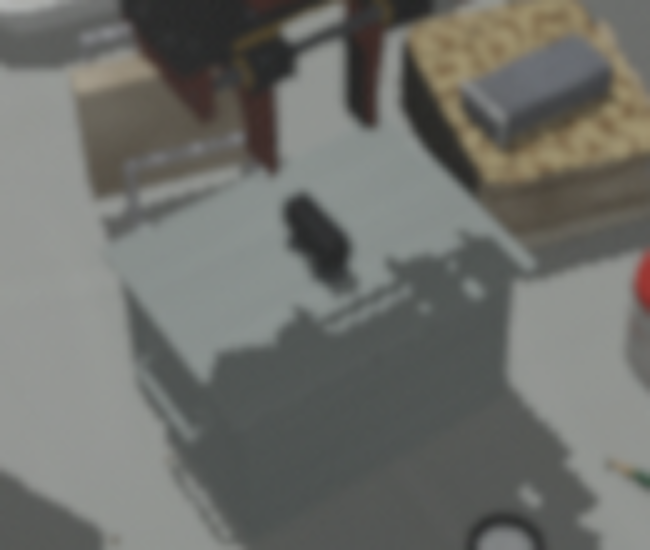

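The lid is seated and level: 129.8 mm in the plane fit, the same as at the start. The knob is in the middle. Now the weight.

Call:
move_arm --pt "5 16 1 0 0 0.114" --pt "7 15 1 0 0 0.114" --pt "9 14 1 0 0 0.114" --pt "10 13 1 0 0 0.114" --pt "12 12 1 0 0 0.114" --hand -0.7

```text
t: 25.0
ee_pos: [550.2, -172.9, 217.8]
orientation: [2.633, 1.713, 0.001]
ft_force: [0.5, 0.3, -0.8]
width: 74.4
```

Call:
move_arm --pt "13 10 1 0 0 0.114" --pt "14 9 1 0 0 0.114" --pt "15 7 1 0 0 0.114" --pt "16 5 1 0 0 0.114" --pt "16 4 1 0 0 0.114"

```text
t: 25.42
ee_pos: [625.5, -132.4, 207.3]
orientation: [-3.019, -0.858, 0.006]
ft_force: [0.6, 0.1, 0.1]
width: 74.8
```

```bash
python3 plan.py 682 -98.5 190 -81 25 abs
```

```text
t 25.42 pos [ 625.5 -132.4  207.3] psi -58.3 tilt 0.26 w 74.8 F [0.6 0.1 0.1] q [-0.23  0.46  1.61  0.    1.08  0.79]
[[16.5, 0.2, 4.3, -0.001, 0.001, 0.099], [16.4, -1.4, 4.3, -0.001, 0.001, 0.099], [16.2, -3.0, 4.3, -0.0, 0.001, 0.099], [15.9, -4.6, 4.3, -0.001, 0.001, 0.1]]
```

Call:
move_arm --pt "16 0 4 -0.001 0.001 0.099" --pt "16 -1 4 -0.001 0.001 0.099" --pt "16 -3 5 0 0.001 0.099" --pt "10 -3 10 -0.001 0.001 0.08" --pt "0 0 5 0 0 0"

```text
t: 25.83
ee_pos: [679.7, -99.2, 173.4]
orientation: [-3.132, -0.241, 0.001]
ft_force: [-0.1, 0.1, -0.7]
width: 74.6
```

```bash
python3 plan.py 682 -98.5 140 -81 15 abs
```

```text
t 25.83 pos [679.7 -99.2 173.4] psi -81.2 tilt 0.06 w 74.6 F [-0.1  0.1 -0.7] q [-0.16  0.57  1.52  0.    1.06  1.25]
[[0.8, -0.1, 11.1, -0.0, 0.0, -0.001], [0.8, -0.1, 11.2, -0.0, 0.0, -0.001], [0.8, -0.1, 11.1, -0.001, 0.001, -0.001]]
```

Call:
move_arm --pt "1 0 12 0 0 -0.001" --pt "1 0 12 0 0 -0.001" --pt "1 0 12 0 0 -0.001" --pt "0 0 10 0 0 0" --pt "0 0 0 0 0 0"

```text
t: 26.25
ee_pos: [678.7, -99.3, 119.1]
orientation: [-3.129, -0.259, 0.012]
ft_force: [-0.6, 0.7, -0.0]
width: 74.6
```

```bash
python3 plan.py 682 -98.5 80 -81 10 abs;python3 - <<'E'
from h import *
from workcell import eyes
for n,b in(("side",(240,150,350,240)),):
    d=eyes.get_image(n); crop(d,*b,6,f"pics/{n}10.png")
E
```

```text
t 26.25 pos [678.7 -99.3 119.1] psi -80.5 tilt 0.44 w 74.6 F [-0.6  0.7 -0. ] q [-0.16  0.63  1.54  0.    0.98  1.24]
[[0.9, -0.0, 9.8, -0.001, 0.002, 0.002], [0.9, -0.1, 9.8, -0.001, 0.002, 0.002], [0.9, -0.0, 9.7, -0.0, 0.002, 0.002], [0.8, -0.1, 9.8, -0.001, 0.001, 0.002]]
```

View pics/side10.png

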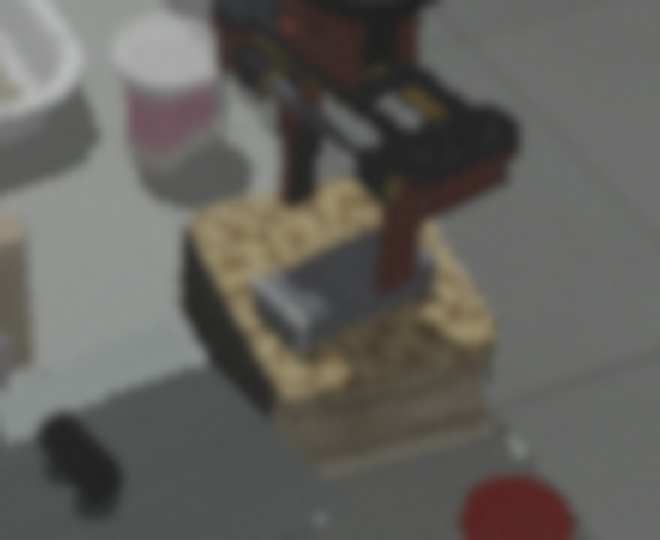

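The fingers straddle the weight (near finger at (400,250)). I'll descend.

Call:
move_arm --pt "1 0 10 -0.001 0.002 0.001" --pt "1 0 10 -0.001 0.002 0.001" --pt "1 0 9 0 0.002 0.001" --pt "0 0 5 0 0 0" --pt "0 0 0 0 0 0"

```text
t: 26.72
ee_pos: [682.9, -99.8, 84.1]
orientation: [3.131, 0.254, 0.004]
ft_force: [-1.0, 0.7, 0.3]
width: 74.6
```

```bash
python3 plan.py 682 -98.5 79 -81 10 abs
```

```text
t 26.72 pos [682.9 -99.8  84.1] psi -80.7 tilt 0.16 w 74.6 F [-1.   0.7  0.3] q [-0.16  0.68  1.55  0.    0.91  1.25]
[[-0.7, -1.4, 5.1, 0.001, -0.003, 0.005]]
```

Call:
move_arm --pt "0 -1 5 0.001 -0.003 0.005" --pt "0 0 0 0 0 0" --pt "0 0 0 0 0 0"

```text
t: 26.97
ee_pos: [682.9, -98.7, 78.5]
orientation: [-3.132, -0.245, 0.001]
ft_force: [0.8, 0.1, -0.3]
width: 74.5
```

```bash
python3 plan.py 682 -98.5 79 -81 10 abs
```

```text
t 26.97 pos [682.9 -98.7  78.5] psi -81.0 tilt 0.04 w 74.5 F [ 0.8  0.1 -0.3] q [-0.16  0.69  1.55  0.    0.91  1.25]
[[-0.8, -0.3, -0.5, -0.0, 0.001, -0.001]]
```

Call:
move_arm --pt "0 0 0 0 0 0" --pt "0 0 0 0 0 0" --pt "0 0 0 0 0 0" --pt "0 0 0 0 0 0" --pt "0 0 0 0 0 0" --hand 1

```text
t: 27.38
ee_pos: [683.8, -98.7, 79.9]
orientation: [3.132, 0.246, 0.003]
ft_force: [-0.6, -3.2, -0.7]
width: 44.7
```

Call:
move_arm --pt "0 0 0 0 0 0" --pt "0 0 0 0 0 0" --pt "0 0 0 0 0 0"

```text
t: 27.63
ee_pos: [683.8, -98.6, 79.9]
orientation: [3.132, 0.246, 0.003]
ft_force: [0.1, 0.8, 0.0]
width: 45.0
```

```bash
python3 plan.py 682 -98.5 79 -81 10 abs
```

```text
t 27.63 pos [683.8 -98.6  79.9] psi -81.0 tilt 0.1 w 45.0 F [0.1 0.8 0. ] q [-0.16  0.68  1.55  0.    0.91  1.25]
[[-1.8, -0.4, 0.9, 0.0, -0.002, -0.0]]
```

Call:
move_arm --pt "0 0 -6 0 0 0" --pt "0 0 -12 0 0 0" --pt "0 0 -20 0 0 0" --pt "0 0 -28 0 0 0" --pt "0 0 -28 0 0 0"

```text
t: 28.05
ee_pos: [676.2, -97.6, 168.4]
orientation: [-3.127, -0.245, 0.03]
ft_force: [1.0, -0.8, -4.9]
width: 45.0
```

```bash
python3 plan.py 538.5 -200 205 10.2 30 abs
```

```text
t 28.05 pos [676.2 -97.6 168.4] psi -81.0 tilt 1.11 w 45.0 F [ 1.  -0.8 -4.9] q [-0.16  0.57  1.51 -0.    1.07  1.25]
[[-10.9, 5.7, -2.4, -0.001, 0.001, -0.114], [-11.5, 4.4, -2.5, -0.001, 0.001, -0.114], [-11.9, 3.1, -2.5, -0.001, 0.001, -0.114], [-12.2, 1.7, -2.5, -0.001, 0.001, -0.114], [-12.3, 0.3, -2.5, -0.001, 0.0, -0.114]]
[[-12.2, -1.1, -2.5, -0.001, 0.0, -0.114], [-12.0, -2.5, -2.5, -0.002, 0.001, -0.114], [-11.7, -3.8, -2.5, -0.001, 0.0, -0.113], [-11.2, -5.1, -2.5, -0.002, 0.001, -0.114], [-10.5, -6.3, -2.5, -0.001, 0.0, -0.113]]
[[-9.7, -7.5, -2.5, -0.002, 0.001, -0.114], [-8.8, -8.5, -2.5, -0.001, 0.0, -0.113], [-7.8, -9.5, -2.6, -0.002, 0.001, -0.114], [-6.6, -10.3, -2.6, -0.001, 0.0, -0.113]]
```

Call:
move_arm --pt "-8 4 -14 -0.001 0.001 -0.08" --pt "-11 4 -12 -0.001 0.001 -0.114" --pt "-12 3 -8 -0.001 0.001 -0.114" --pt "-12 2 -4 -0.001 0.001 -0.114" --pt "-12 0 -4 -0.001 0 -0.114"

```text
t: 28.47
ee_pos: [631.5, -130.0, 222.8]
orientation: [2.942, 1.1, -0.005]
ft_force: [0.4, 0.7, -4.8]
width: 44.8
```

Call:
move_arm --pt "-12 -1 -3 -0.001 0 -0.114" --pt "-12 -2 -3 -0.001 0 -0.114" --pt "-12 -4 -3 -0.001 0 -0.114" --pt "-11 -5 -3 -0.001 0 -0.114" --pt "-10 -6 -3 -0.001 0 -0.114"

```text
t: 28.88
ee_pos: [578.5, -167.4, 242.6]
orientation: [2.483, 1.919, -0.003]
ft_force: [-0.1, -0.8, -4.9]
width: 44.8
```

```bash
python3 plan.py 538.5 -200 200 10.2 25 abs
```

```text
t 28.88 pos [ 578.5 -167.4  242.6] psi -14.6 tilt 0.24 w 44.8 F [-0.1 -0.8 -4.9] q [-0.3   0.37  1.67 -0.    1.11 -0.04]
[[-10.4, -7.6, 10.7, 0.0, 0.001, -0.108], [-9.5, -8.7, 10.7, 0.0, 0.001, -0.108], [-8.5, -9.7, 10.6, 0.0, 0.001, -0.109], [-7.4, -10.6, 10.7, 0.001, 0.001, -0.108]]
```

Call:
move_arm --pt "-10 -7 8 0 0.001 -0.108" --pt "-9 -8 10 0 0.001 -0.108" --pt "-8 -9 12 0 0.001 -0.108" --pt "-4 -6 12 0 0.001 -0.08" --pt "0 0 0 0 0 0"

```text
t: 29.3
ee_pos: [540.8, -197.4, 204.6]
orientation: [2.018, 2.404, 0.001]
ft_force: [-1.3, -0.3, -5.8]
width: 44.7
```

```bash
python3 plan.py 538.5 -200 160 10.2 15 abs
```

```text
t 29.3 pos [ 540.8 -197.4  204.6] psi 10.0 tilt 0.16 w 44.7 F [-1.3 -0.3 -5.8] q [-0.37  0.37  1.76 -0.    1.01 -0.54]
[[-0.7, -0.9, 14.9, 0.001, 0.001, -0.001], [-0.7, -0.9, 14.8, 0.001, 0.0, -0.002], [-0.7, -0.9, 14.9, 0.0, 0.001, -0.001]]
```

Call:
move_arm --pt "-0.7 -0.9 13 0.001 0.001 -0.001" --pt "-0.7 -0.9 14 0.001 0 -0.001" --pt "-0.5 -0.5 11 0 0 -0.001" --pt "0 0 0 0 0 0" --pt "0 0 0 0 0 0"

```text
t: 29.72
ee_pos: [540.3, -199.4, 166.5]
orientation: [2.027, 2.396, 0.002]
ft_force: [-0.1, -0.3, -4.6]
width: 45.1
```

```bash
python3 plan.py 538.5 -200 140 10.2 10 abs;python3 - <<'E'
from h import *
from workcell import eyes
for n,b in(("side",(190,160,320,280)),):
    d=eyes.get_image(n); crop(d,*b,5,f"pics/{n}11.png")
E
```

```text
t 29.72 pos [ 540.3 -199.4  166.5] psi 9.5 tilt 0.17 w 45.1 F [-0.1 -0.3 -4.6] q [-0.37  0.42  1.78  0.    0.93 -0.54]
[[-0.1, -0.6, 8.8, 0.001, 0.0, -0.004], [-0.1, -0.6, 8.8, 0.001, 0.001, -0.004], [-0.1, -0.7, 8.9, 0.001, 0.0, -0.004]]
```

View pics/side11.png

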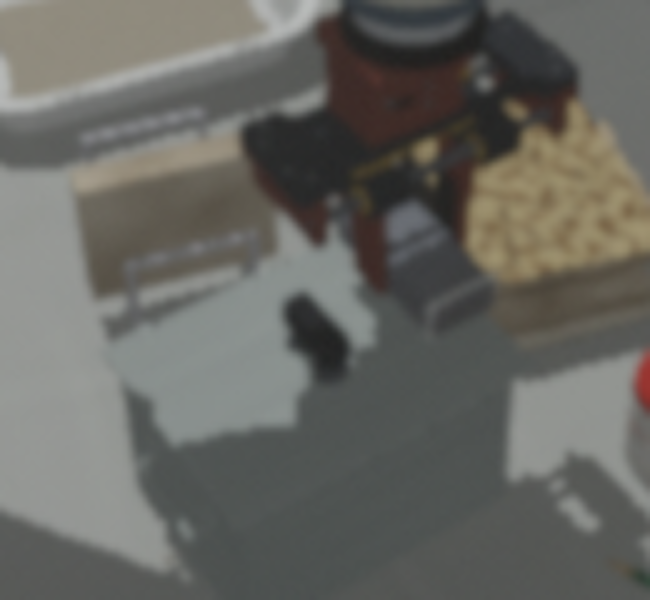

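The weight is beside the knob and parallel to it, with room for the inner finger. I'll lower it.

Call:
move_arm --pt "0 -0.6 8 0.001 0 -0.004" --pt "0 -0.6 8 0.001 0 -0.004" --pt "0 0 6 0.001 0 -0.003" --pt "0 0 0 0 0 0"

```text
t: 30.1
ee_pos: [540.7, -199.5, 144.2]
orientation: [2.012, 2.408, -0.001]
ft_force: [-0.1, 1.4, -5.1]
width: 44.9
```

```bash
python3 plan.py 538.5 -200 135 10.2 4 abs
```

```text
t 30.1 pos [ 540.7 -199.5  144.2] psi 10.2 tilt 0.21 w 44.9 F [-0.1  1.4 -5.1] q [-0.37  0.45  1.8  -0.    0.89 -0.55]
[[-0.0, -0.7, 3.0, 0.001, 0.001, 0.0], [-0.0, -0.8, 3.1, 0.001, 0.001, 0.0], [-0.1, -0.7, 3.1, 0.0, 0.001, 0.001]]
```

Call:
move_arm --pt "0 -0.7 3 0.001 0.001 0" --pt "0 -0.7 3 0.001 0.001 0" --pt "0 0 1.5 0 0 0" --pt "0 0 0.5 0 0 0"

```text
t: 30.43
ee_pos: [539.3, -199.8, 135.2]
orientation: [2.014, 2.41, -0.001]
ft_force: [-1.7, 0.6, 4.7]
width: 44.6
```

```bash
python3 plan.py 538.5 -200 135 10.2 4 abs
```

```text
t 30.43 pos [ 539.3 -199.8  135.2] psi 10.2 tilt 0.05 w 44.6 F [-1.7  0.6  4.7] q [-0.38  0.47  1.8  -0.    0.87 -0.55]
[[-0.1, -0.8, 0.2, -0.0, 0.001, 0.0]]
```

Resting on the lid, with about 10 N of the weight now carried by it. I'll release.

Call:
move_arm --pt "0 0 0.3 0 0 0" --pt "0 0 0 0 0 0" --pt "0 0 0 0 0 0" --pt "0 0 0 0 0 0" --pt "0 0 0 0 0 0" --hand -0.35

```text
t: 30.85
ee_pos: [542.2, -201.0, 138.0]
orientation: [2.01, 2.405, 0.002]
ft_force: [0.5, 0.3, 0.3]
width: 59.2
```

Call:
move_arm --pt "0 0 0 0 0 0" --pt "0 0 -8 0 0 0" --pt "0 0 -15 0 0 0" --pt "0 0 -25 0 0 0" --pt "0 0 -30 0 0 0"

```text
t: 31.27
ee_pos: [538.3, -199.4, 214.3]
orientation: [-2.013, -2.408, 0.003]
ft_force: [0.6, 0.1, -0.6]
width: 59.5
```

```bash
python3 plan.py 530 60 300 10 38 abs
```

```text
t 31.27 pos [ 538.3 -199.4  214.3] psi 10.2 tilt 0.21 w 59.5 F [ 0.6  0.1 -0.6] q [-0.38  0.36  1.75 -0.    1.04 -0.55]
[[32.1, 4.7, -10.7, -0.0, -0.0, 0.0], [32.1, 4.7, -10.7, -0.0, -0.0, 0.001], [32.1, 4.6, -10.7, -0.001, -0.0, 0.0], [32.1, 4.7, -10.7, -0.0, -0.0, 0.001], [32.1, 4.6, -10.7, -0.001, -0.0, 0.0]]
[[32.1, 4.7, -10.7, -0.0, -0.0, 0.001], [32.2, 4.6, -10.6, -0.001, -0.001, 0.0], [32.1, 4.6, -10.7, -0.0, -0.0, 0.001]]
```

Call:
move_arm --pt "20 4 -20 0 0 0" --pt "32 4 -12 0 0 0" --pt "32 4 -11 0 0 0" --pt "32 4 -11 0 0 0" --pt "32 4 -11 0 0 0"

```text
t: 31.68
ee_pos: [534.6, -51.6, 290.4]
orientation: [2.02, 2.395, 0.003]
ft_force: [0.2, -0.0, 0.1]
width: 59.7
```

Call:
move_arm --pt "32 4 -5 0 0 0" --pt "30 4 -3 0 0 0" --pt "15 2 0 0 0 0" --pt "0 0 0 0 0 0" --pt "0 0 0 0 0 0"

```text
t: 32.1
ee_pos: [531.6, 35.2, 306.4]
orientation: [2.009, 2.395, 0.016]
ft_force: [-0.2, 0.4, 0.0]
width: 59.3
```

Run:
```python
from h import *
from workcell import eyes,ctrl
d=eyes.get_image("top"); cv2.imwrite("pics/top12.png",cv2.resize(d["frame"][:,:,::-1],(800,600),interpolation=cv2.INTER_CUBIC))
s=eyes.get_image("side"); crop(s,180,160,345,300,4.5,"pics/side12.png")
for nm,P in (("top",pts(d)),("side",pts(s))):
  print(nm); P=P.reshape(-1,3); P=P[np.isfinite(P[:,0])]
  for n,c,r,zl,zh in [("lid",(475,-209),125,122,136),("weight",(538,-200),60,147,170),("board",(458,-13),75,112,140),("jar",(690,-265),50,65,90),("loupe",(500,-327),40,30,50),("tub",(690,147),60,65,95)]:
    p=P[(np.hypot(*(P[:,:2]-c).T)<r)&(P[:,2]>zl)&(P[:,2]<zh)]
    if n=="board": p=p[p[:,1]<15]
    if len(p)>5:
        k=np.linalg.lstsq(np.c_[p[:,:2],np.ones(len(p))],p[:,2],rcond=None)[0]
        print(n,len(p),np.median(p[:,2]).round(1),*rect(p[:,:2]),"slope",k[:2].round(4))
print(ctrl.get_obs()["qvel"].round(3))
```

```text
top
lid 2646 130.6 [ 477.7 -209. ] [199.5 153.6] 10.0 slope [0.0005 0.0023]
weight 546 156.4 [ 521.1 -203.7] [83.5 98.5] 10.4 slope [-0.0447 -0.0018]
board 57 128.7 [463.1 -22.7] [  6.7 117.5] 85.5 slope [0.0284 0.1597]
jar 254 76.1 [ 686.3 -270.7] [53.8 56.7] 46.4 slope [0.0236 0.0188]
loupe 47 37.9 [ 512.8 -355.9] [34.6 15.5] 23.4 slope [-0.0387  0.0779]
tub 8 82.3 [688.2 183.3] [20.9  0.7] 0.5 slope [ 0.3204 -7.454 ]
side
lid 2227 129.8 [ 477.5 -211.8] [198.1 153.7] 10.1 slope [0.0028 0.0019]
weight 450 155.6 [ 522.1 -209.2] [83.2 99.7] 13.4 slope [-0.0248  0.0131]
board 351 127.4 [459.  -16.5] [ 28.6 129.7] 85.7 slope [0.0302 0.3857]
jar 249 75.7 [ 686.7 -274.8] [57.  53.5] 21.7 slope [0.0341 0.0395]
loupe 38 37.5 [ 513.1 -357.4] [32.1 11.5] 17.9 slope [-0.1691  0.4312]
tub 225 83.3 [688.3 143.7] [73.5 75.7] 28.2 slope [0.0321 0.0338]
[-0.018  0.01   0.004 -0.002 -0.003 -0.   ]
```

View pics/top12.png

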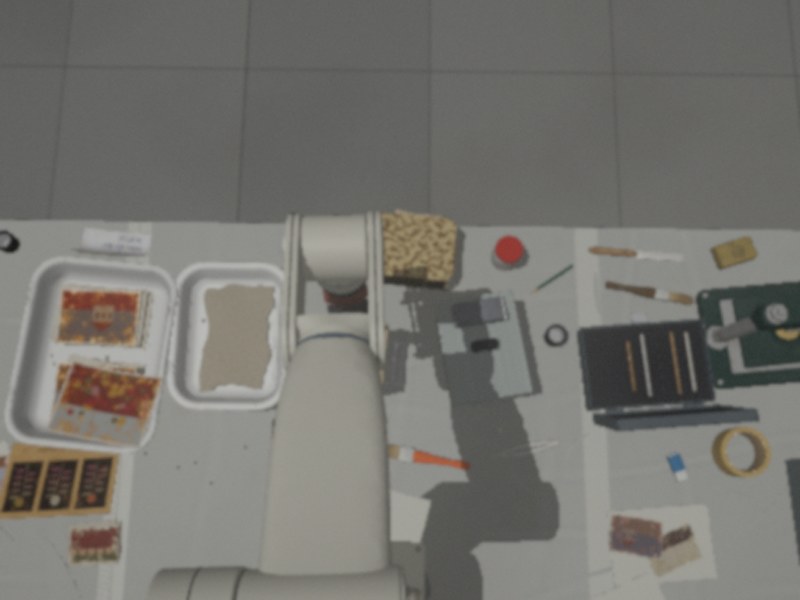

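View pics/side12.png

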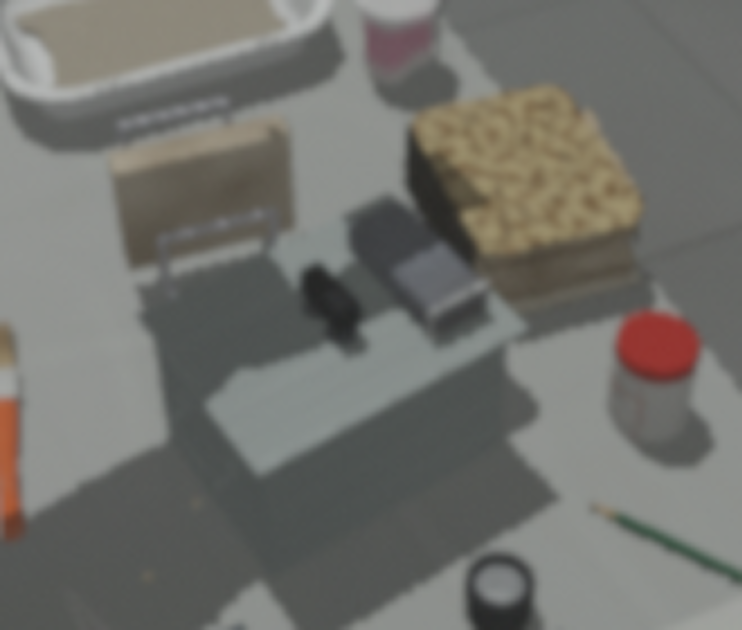

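The lid is level (slope under 0.003 rad) and centred within about 2 mm of its start position. The weight lies beside the knob (top view (480,310)), and the jar, tub, loupe and board look unmoved. I'll let the arm settle and hand in.

Call:
move_arm --pt "0 0 0 0 0 0" --pt "0 0 0 0 0 0" --pt "0 0 0 0 0 0"

```text
t: 32.45
ee_pos: [531.6, 31.4, 305.6]
orientation: [2.016, 2.39, 0.013]
ft_force: [-0.5, 0.4, 0.2]
width: 59.4
```

```bash
python3 -c "
from workcell import ctrl
print(ctrl.close_job())"
```

```text
the job is handed in; nothing more can be done
None
```

I handed the job in at about 32.5 s of the 72 s allowed, with every step carried out; no verdict was reported. I lifted the lid off by its knob and set it flat in the white tray. The wad went on edge into the tank's cradle, the lid back on the tank, and the lead weight beside the knob, with each piece set down by contact before I let go.

**Last checks that agreed:**
- **Wad:** it stood upright and central in the cradle, seen before the lid went back on.
- **Lid:** it is seated level (slope under 0.003 rad, top at the same height as at the start) and centred to about 2 mm.
- **Weight:** it looks flat and let go in the last pictures.
- **Arm:** it was clear of everything and at rest.

**Checks that were weaker or disagreed:**
- **Cameras:** the two views differ by about 3–5 mm along y throughout.
- **Weight:** its numeric fit had the knob mixed in, so its flatness rests on the pictures and the contact height.
- **Jar:** its depth fit shifted 4–6 mm from the start. That is probably the different measuring window, as its place in the picture is unchanged.
- **Tub and board:** the arm partly hid both in the final top view, so those rest on the side view, where they measured within about 2 mm of the start.
- **Loupe:** its numeric fit was unreliable, so I judged it by eye; it looks unmoved.

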